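Load the bead tray into the dust hood and shut its sash

ROBOT

A 7-joint arm with a two-finger parallel gripper is mounted at the origin on a cart in front of the work surface, level with it; the furniture and walls round the work are solid. World frame = base frame: x ahead of the robot, y to its left, z up, the work surface at z = 0. Lengths are in m, angles in rad, forces in N, time in s.
With the tool pointing down it reaches from about 0.4 to 0.85 m from the base axis. Payload 4.5 kg.
Tool frame: the origin (TCP) lies midway between the tips of the shut fingers; the grasp point (between the pads) lies 19 mm behind it; z points along the fingers, y is the direction in which the jaws open and shut (so a half turn about z gives the same grasp; the last joint's range is limited). The gripper opens to 88 mm and grips with 3 to 60 N. Pads are 18 mm wide; open, the fingers measure 123 mm over their backs; the gripper's body (75 mm by 187 mm) begins 45 mm behind the grasp point.
Start: joints at [1.222, 0.689, -0.195, 1.565, 0.157, 0.902, -0.215], TCP at [0.233, -0.58, 0.239] pointing down, gripper open.
Joint ranges: [-3.01, 3.01], [-0.46, 2.08], [-1.47, 1.51], [0.13, 2.56], [-1, 4.14], [0.04, 2.09], [-2.66, 2.66]. Speed limits (rad/s): [2.57, 2.57, 3.14, 3.14, 3.14, 3.14, 3.14].

INTERFACE

Orientations are given as a unit quaternion [x, y, z, w].
In Python, from plant import r, viewer gives the robot as it stands.
- The arm moves only by the tool play_rows, never from a script. Its argument "commands" is a list of rows, each an object with "delta_rot": the turn, a rotation vector about the tool's x, y, z normalised to -1 to 1, where 1 is pi rad, a list of three; "travel": the shift along the tool's x, y, z normalised to -1 to 1, where 1 is 15 cm, a list of three; "gripper": the opening, from -1 (shut) to 1 (fully open). In form: [{"delta_rot": [wx, wy, wz], "travel": [x, y, z], "gripper": gripper}, ...]. A call has 1 to 12 rows; each row is the pose to reach, as a shift and turn from the pose commanded when the call began, along the tool's axes at that moment, turning the shorter way round; what a row does not reach only later rows make up. A row lasts 1/8 s, in which the tool goes at most 62.5 mm and 10.7 degrees, less where a joint would pass 70% of its speed; a pose out of reach is approached as far as the arm can. A call with a number of a shift or a turn outside -1 to 1 is refused whole. A call with a gripper value outside its range is refused whole. The fingers move at their own pace and stop on an object; "force" is the grip in N (left out, the last holds). Time passes only in rows, so rows that repeat a pose let the fingers close. It gives the time, the measured TCP pose, the force and the opening at its end, in the units of the state.
- r.get_state(): the state, without advancing time (a new reading comes with each control period).
- viewer.snapshot(name): name is "scene" or "top" or "wrist"; returns a dict with "color" (384x512x3 uint8, red, green, blue), "z_map" (384x512 float32, m along the optical axis (not along the pixel's ray), 0 where there is no reading), "fx", "fy", "cx", "cy" (pixels), "origin" and "attitude" of the camera in the world. Camera axes: x right, y up, looking along -z (the intrinsics and any distortion apply to the point x, -y, -z); pixel columns grow to the right and rows downward; lengths in m; the calibration is good to about 2 mm. A picture is of the moment at which its call begins.
- r.finish_job(): hands the job in, once; it reports no verdict.
Trained networks look in the newest picture that a camera, given by its name, has taken for a name from the list of things; names that differ only in an ending like _2 or _b are one class to them, and where a whole thing is asked for, a point or a joint stands for the part that bears it (a point fixed in the world has none). Each returns a list of dicts, best first, with "conf" (0 to 1); they miss things now and then, are a little off and sometimes report something else, mostly with a low value. They report only what shows in the picture. A call takes as long as a camera call. They do not tell look-alikes from the thing itself.
- viewer.outline_of(camera, label): "pixels" (384x512 bool, what is visible of it) and "at" ([column, row] in pixels, amid what is visible of it).
- viewer.pinpoint(camera, label): "at" ([column, row] in pixels: a listed point, or the origin of a listed thing).
The state is a dict: "clock": time; "q": joint angles; "qd": joint speeds; "joint_torque": joint torques, N m; "tool_pos": TCP position; "eef_rot": TCP orientation; "contact_force": force on the tool from outside, world axes, zero at the start; "moment": the same for the moment, N m; "opening": opening from 0.0 (shut) to 1.0 (fully open).
Only numpy, scipy, OpenCV 4.12 (cv2) and the standard library are available. Lean on these libraries where they do the work, as an engineer would, in place of code of your own. Each camera call takes 0.05 s, during which the arm holds its last target. There are 200 camera calls.

TASK

Raise the dust hood's sash, the clear panel with the black knob, all the way; it stays up by itself. Carry the bead tray level by its blue lifting post, set it down and let go in front of the opening with its long tail pointing away from the hood, then take it by the blue grip at the tail's end and slide it straight in until it meets the rubber buffer at the back. Lower the sash gently until it is fully shut over the tail bar; the dish of beads must stay in the tray's pan and the things around must not be disturbed.

Things in the scene. Friction and masses are not known exactly. Their poses are not given: they have to be found in the camera images.
- hood_mouth (a point): Middle of the opening, on the table in the sash plane; x points level INTO the hood, z up, y along the sash. The hood is a fixed clear box in an aluminium frame, 150 mm wide, 150 deep, 135 high; the table is its floor. Two sash guides (y = +-70 mm, out to x = -14 mm) rise to 265 mm. Opening 128 mm wide. A rubber buffer strip 16 mm high at the back has its face at x = +132 mm.
- sash (a joint): Height of the clear sash above shut, m: 0 shut, 0.11 fully raised. Panel 125 mm high, 0.4 kg; it stays wherever it is left by about 7 N of friction: about 11 N to raise, 3 N to lower. A notch in the middle of its lower edge, 26 mm wide and 18 mm high, straddles the tray's tail bar when shut.
- sash_knob (a point): Centre of the upright black knob, 20 mm diameter (23 at its head), 42 mm tall, on the end of an arm that juts from the sash: 64 mm in front of the sash plane (-x of hood_mouth) at y = 0, 89 mm above the table when shut; it rises with the sash. The arm, 30 mm wide and 8 thick, has its top 22 mm below this point and ends 16 mm beyond the knob's axis.
- lift_post: Centre of the tray's blue lifting post, 16 x 16 mm, at the point of balance (about 0.3 kg in all); it is 31 mm above the tray's underside, the post's top 54. x points to the pan's front, z up. Steel pan: x = +20 to +102 mm, 76 mm wide, 12 high. Tail bar: back to x = -200 mm, 12 wide, 8 high. The pan meets the buffer when this point is 30 mm inside the sash plane.
- tail_grip: Centre of the blue grip block near the end of the tail bar: 24 mm along the bar, 12 across; 28 mm above the tray's underside, top at 48. It lies 185 mm behind the lifting post along the tray's -x, same axes. Not for lifting: the tray would droop.
- tray_pan (a point): Middle of the pan's floor (4 mm above the tray's underside), 61 mm ahead of the lifting post.
- glass_pot: Bystander: thick glass pot, 90 mm diameter, 62 mm high; origin at its underside.
- shell: Bystander: oyster shell, 91 x 96 x 15 mm; origin at its underside.
- wood_pad: Bystander: dark wooden pad, 58 x 92 x 13 mm; origin at its underside.
- dish: The loose clear round dish with white beads, 60 mm diameter, 14 mm high, lying in the pan with about 6 mm play. Origin at the middle of its underside.
There are look-alikes about, which are no part of the job. What is shaped like the dish but green is not meant.

How it is judged:
By the outcome, as a careful person would: the job done as asked, in the order asked, and still so for the second after the job is handed in, with the robot touching nothing.
It also fails if it takes over 72 s, if anything falls off the work surface, if the arm or the gripper's body presses on something with over 40 N, if the wrist force passes 120 N, or if a joint passes its speed limit or range.

## Working session

There is one attempt and no reset: what is moved stays moved. The work goes in short steps, Python scripts to look and compute and a tool call to move; the robot and the scene stay as the last step left them, time stands still between calls to the robot, and variables do not carry over. Pictures are saved under pics/ and viewed, about 8 in all and at most 12, crops included, and the job is handed in when it is done.

Besides the shell and the picture viewer there is one more tool, called as name([rows], argument=value, ...), one row to a line, values as JSON. play_rows: Moves the arm, as the interface text tells. Its arguments: {"type":"object","properties":{"commands":{"type":"array","items":{"type":"object","properties":{"delta_rot":{"type":"array","items":{"type":"number","minimum":-1,"maximum":1}},"travel":{"type":"array","items":{"type":"number","minimum":-1,"maximum":1}},"gripper":{"type":"number"}}}},"force":{"type":"number"}},"required":["commands"]}

```bash
mkdir -p pics; ls; cat > h.py <<'E'
import numpy as np, cv2
from scipy.spatial.transform import Rotation as R
from plant import r, viewer
def snap(n):
    return viewer.snapshot(n)
def att(s):
    a=np.array(s["attitude"],float)
    return a if a.shape==(3,3) else R.from_quat(a).as_matrix()
def p3(s,u,v,z=None,plane=None):
    d=np.array([(u-s["cx"])/s["fx"],-(v-s["cy"])/s["fy"],-1.0])
    d=att(s)@d; o=np.array(s["origin"])
    if plane is not None: return o+d*(plane-o[2])/d[2]
    if z is None: z=s["z_map"][int(round(v)),int(round(u))]
    return o+d*z
def save(s,name,crop=None,k=1):
    im=s["color"][:,:,::-1]
    if crop: im=im[crop[1]:crop[3],crop[0]:crop[2]]
    im=cv2.resize(im,None,fx=k,fy=k,interpolation=cv2.INTER_CUBIC)
    cv2.imwrite("pics/"+name+".png",im)
E
python3 - <<'E'
from h import *
print(r.get_state())
ims=[]
for c in ("scene","top"):
    s=snap(c); save(s,c,k=1.5)
    print(c,s["origin"],s["attitude"],s["fx"],s["cx"],s["cy"],[k for k in s])
    for l in ("hood_mouth","sash_knob","lift_post","tail_grip","tray_pan","dish","glass_pot","shell","wood_pad"):
        for d in viewer.pinpoint(c,l)[:3]:
            u,v=d["at"]
            if 0<=u<511 and 0<=v<383: print(l,round(d["conf"],2),np.round(d["at"]),np.round(p3(s,u,v),3))
E
```

```text
pics
{'clock': 0.0, 'q': array([ 1.2217756 ,  0.68998005, -0.1944913 ,  1.56634612,  0.1573006 ,
        0.90249764, -0.21511865]), 'qd': array([ 5.71940400e-04, -1.44552145e-03, -2.58113846e-03,  1.50450745e-03,
       -7.08692300e-05, -2.00304965e-03,  3.30822318e-04]), 'joint_torque': array([-1.74560391e-04, -5.27550709e+01, -1.26711946e+00, -1.53421658e+01,
       -5.27028262e-02,  6.62860766e-03,  1.70179605e-04]), 'tool_pos': array([ 0.23316633, -0.57919381,  0.23791136]), 'eef_rot': array([ 9.81731834e-01,  1.90267596e-01, -2.47671356e-04, -8.86525660e-04]), 'contact_force': array([-0.343002  ,  0.83025123,  0.1821252 ]), 'moment': array([-0.00948962, -0.03146254, -0.03150329]), 'opening': 1.0034521657289948}
scene [0.1364566  0.47493489 0.75509967] [-0.13444869  0.32452647  0.86467383 -0.35908952] 347.8043692155531 255.03784726812063 192.56704405958564 ['color', 'z_map', 'fx', 'fy', 'cx', 'cy', 'origin', 'attitude']
hood_mouth 0.96 [342. 165.] [ 0.491 -0.259  0.003]
hood_mouth 0.61 [258. 221.] [0.518 0.082 0.013]
hood_mouth 0.28 [189. 284.] [0.495 0.326 0.031]
sash_knob 0.64 
[... 556 characters left out ...]
-0.70469095  0.70712608] 421.09401937711067 256.8802923970701 193.0533196441512 ['color', 'z_map', 'fx', 'fy', 'cx', 'cy', 'origin', 'attitude']
hood_mouth 0.79 [362. 219.] [ 0.48  -0.245  0.075]
sash_knob 0.89 [348. 217.] [ 0.482 -0.196  0.119]
lift_post 0.51 [232. 208.] [0.517 0.136 0.012]
tail_grip 0.44 [172. 212.] [0.5   0.316 0.034]
tail_grip 0.29 [268. 153.] [0.681 0.025 0.045]
tray_pan 0.92 [250. 207.] [0.52  0.08  0.007]
dish 0.82 [216. 239.] [0.42  0.187 0.002]
dish 0.76 [183. 248.] [0.394 0.284 0.012]
dish 0.56 [248. 211.] [0.507 0.088 0.015]
glass_pot 0.96 [265. 154.] [0.679 0.036 0.048]
shell 0.59 [308. 158.] [ 0.676 -0.099  0.001]
wood_pad 0.78 [302. 260.] [ 0.36  -0.078  0.016]
```

View pics/scene.png

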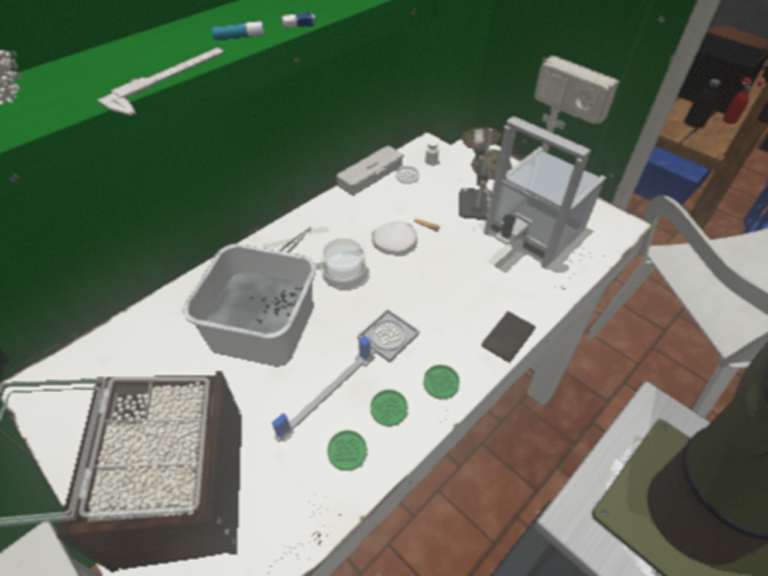

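View pics/top.png

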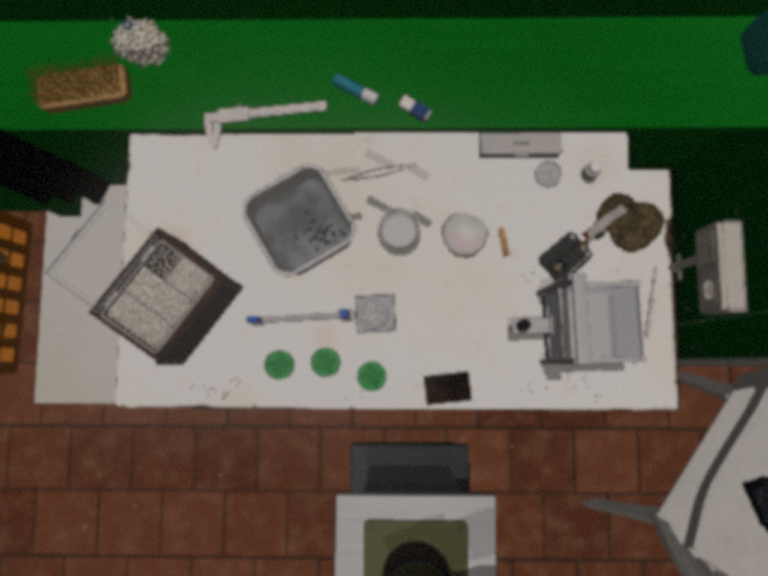

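The scene picture shows the tray with white beads at about (258,222), its blue post at (243,231) and its tail grip at (187,284). Three green look-alike dishes lie near (256,273), (292,255) and (231,300). The hood is at about (360,140), with the black knob at (339,150). The plain jar and pale shell are bystanders. I take the tray holding the white-bead dish.

```bash
python3 - <<'E'
from h import *
for c in ("scene","top"):
    s=snap(c)
    V,U=np.mgrid[0:384,0:512]; z=s["z_map"]
    d=np.stack([(U-s["cx"])/s["fx"],-(V-s["cy"])/s["fy"],-np.ones(U.shape)],-1)*z[...,None]
    P=d@att(s).T+s["origin"]; ok=z>0
    C=s["color"].astype(int); 
    blue=(C[...,2]>C[...,0]+50)&(C[...,2]>C[...,1]+40)&ok&(P[...,2]<.1)&(P[...,0]<.6)&(P[...,0]>.4)
    n,L,st,ce=cv2.connectedComponentsWithStats(blue.astype(np.uint8))
    for i in range(1,n):
        if st[i,4]>8:
            q=P[L==i]; hi=q[q[:,2]>q[:,2].max()-.012]
            print(c,"blue",st[i,4],ce[i].round(1),q.min(0).round(3),q.max(0).round(3),"top",hi.mean(0).round(4), "ray@.05",p3(s,*ce[i],plane=.04).round(4))
    m=ok&(P[...,1]<-.2)&(P[...,1]>-.5)&(P[...,0]>.35)&(P[...,0]<.62)&(P[...,2]>.225)&(P[...,2]<.28)
    q=P[m]; print("top bar",m.sum(),q.min(0).round(3),q.max(0).round(3),q.mean(0).round(4))
    if len(q)>10:
        rc=cv2.minAreaRect(q[:,:2].astype(np.float32)*1000); print(rc)
    m=ok&(P[...,1]<-.28)&(P[...,1]>-.48)&(P[...,0]>.35)&(P[...,0]<.62)&(P[...,2]>.12)&(P[...,2]<.15)
    q=P[m]; 
    if len(q)>10: print("box top",m.sum(),cv2.minAreaRect(q[:,:2].astype(np.float32)*1000),q[:,2].mean())
    m=ok&(P[...,1]<-.15)&(P[...,1]>-.24)&(P[...,0]>.44)&(P[...,0]<.53)&(P[...,2]>.05)&(P[...,2]<.13)
    q=P[m]; print("arm/knob",m.sum(),cv2.minAreaRect(q[:,:2].astype(np.float32)*1000),q[:,2].min(),q[:,2].max())
    k=m&(P[...,2]>.095); print("knobtop",P[k].mean(0).round(4))
    save(s,c+"_h",crop=((330,80,410,180) if c=="scene" else (330,170,440,260)),k=6)
E
```

```text
scene blue 247 [456.8 112.1] [ 0.461 -1.772 -0.567] [ 0.6   -1.638 -0.546] top [ 0.5251 -1.7014 -0.5543] ray@.05 [ 0.35   -0.7135  0.04  ]
scene blue 28 [242.5 226.8] [0.505 0.137 0.052] [0.519 0.15  0.057] top [0.5119 0.1438 0.0549] ray@.05 [0.5198 0.1367 0.04  ]
scene blue 37 [186.  279.6] [0.495 0.317 0.046] [0.505 0.338 0.052] top [0.4997 0.328  0.0489] ray@.05 [0.5042 0.3262 0.04  ]
top bar 833 [ 0.412 -0.5    0.225] [ 0.618 -0.248  0.268] [ 0.5043 -0.3232  0.2537]
((512.6965942382812, -377.1468505859375), (152.09014892578125, 284.7119445800781), 12.773797035217285)
box top 1322 ((513.716064453125, -349.69879150390625), (202.54798889160156, 139.2408447265625), 0.0923205018043518) 0.13401599290076682
arm/knob 216 ((485.0063781738281, -213.12953186035156), (53.587684631347656, 29.761343002319336), 89.47232818603516) 0.0573626861035319 0.1250125979471005
knobtop [ 0.4841 -0.1987  0.1138]
top blue 14 [228.7 208.5] [0.507 0.139 0.05 ] [0.516 0.149 0.057] top [0.5114 0.1433 0.0529] ray@.05 [0.5124 0.1444 0.04  ]
top blue 12 [167.5 212.5] [0.497 0.32  0.044] [0.501 0.335 0.054] top [0.4991 0.3273 0.0481] ray@.05 [0.4997 0.3292 0.04  ]
top bar 953 [ 0.414 -0.5    0.225] [ 0.62  -0.248  0.271] [ 0.5132 -0.3438  0.2562]
((514.3651123046875, -376.5850830078125), (148.63662719726562, 287.9536437988281), 13.389607429504395)
box top 2063 ((513.7957763671875, -346.8187561035156), (203.77716064453125, 134.65414428710938), 0.5317444205284119) 0.13293573776593315
arm/knob 202 ((485.7368469238281, -212.33798217773438), (29.590410232543945, 55.54677963256836), 0.7613227367401123) 0.07075567998122034 0.12571773516307294
knobtop [ 0.4846 -0.1995  0.1198]
```

play_rows([
  {"delta_rot": [0,0,0],"travel": [0,0,-0.4],"gripper": 1},
  {"delta_rot": [0,0,0],"travel": [0,0,-0.8],"gripper": 1},
  {"delta_rot": [0,0,-0.05],"travel": [0.2,-0.15,-1],"gripper": 1},
  {"delta_rot": [0,0,-0.1],"travel": [0.5,-0.35,-1],"gripper": 1},
  {"delta_rot": [0,0,-0.15],"travel": [0.8,-0.55,-1],"gripper": 1},
  {"delta_rot": [0,0,-0.2],"travel": [1,-0.7,-1],"gripper": 1},
  {"delta_rot": [0,0,-0.2],"travel": [1,-0.7,-1],"gripper": 1},
])

```text
clock: 1.98
tool_pos: [0.3356, -0.4233, 0.3893]
eef_rot: [0.873, 0.487, 0.001, 0.0]
contact_force: [0.1, -0.4, 0.6]
opening: 0.998
```

```bash
cat >> h.py <<'E'
def rel(target,yaw_x=None):
    "tool-frame travel/rot (normalised) to world TCP target, tool-x azimuth yaw_x deg, pointing down"
    s=r.get_state(); Rm=R.from_quat(s["eef_rot"]); p=np.array(s["tool_pos"])
    t=Rm.inv().apply(np.array(target)-p)/0.15
    out=[t.round(3)]
    if yaw_x is not None:
        a=np.radians(yaw_x); M=np.array([[np.cos(a),np.sin(a),0],[np.sin(a),-np.cos(a),0],[0,0,-1]]).T
        out.append(((Rm.inv()*R.from_matrix(M)).as_rotvec()/np.pi).round(4))
    x=Rm.as_matrix()[:,0]
    print("clk",round(s["clock"],2),"tcp",p.round(4),"xaz",round(np.degrees(np.arctan2(x[1],x[0])),2),"F",s["contact_force"].round(1),"op",round(s["opening"]*88,1),"rel",*out)
E
python3 - <<'E'
from h import *
rel([.4845,-.199,.25],90)
s=snap("top")
V,U=np.mgrid[0:384,0:512]; z=s["z_map"]
d=np.stack([(U-s["cx"])/s["fx"],-(V-s["cy"])/s["fy"],-np.ones(U.shape)],-1)*z[...,None]
P=d@att(s).T+s["origin"]
m=(z>0)&(P[...,1]<-.235)&(P[...,1]>-.30)&(P[...,0]>.38)&(P[...,0]<.60)&(P[...,2]>.235)&(P[...,2]<.285)
q=P[m]; print(m.sum(),cv2.minAreaRect(q[:,:2].astype(np.float32)*1000),np.polyfit(q[:,0],q[:,1],1),q[:,1].min(),q[:,1].max(),q[:,0].min(),q[:,0].max())
E
```

```text
clk 1.98 tcp [ 0.3356 -0.4233  0.3893] xaz 58.32 F [ 0.1 -0.4  0.6] op 87.8 rel [1.792 0.058 0.932] [ 0.0004 -0.0004 -0.176 ]
615 ((488.0760498046875, -262.7862548828125), (147.94308471679688, 29.648483276367188), 0.2923298180103302) [ 0.03002516 -0.27765494] -0.2776717252937111 -0.24760300735882604 0.41405655927492174 0.5620713640346255
```

play_rows([
  {"delta_rot": [0,0,-0.05],"travel": [0.3,0,0],"gripper": 1},
  {"delta_rot": [0,0,-0.1],"travel": [0.65,0.02,0],"gripper": 1},
  {"delta_rot": [0,0,-0.15],"travel": [1,0.03,0],"gripper": 1},
  {"delta_rot": [0,0,-0.176],"travel": [1,0.03,0],"gripper": 0.2},
  {"delta_rot": [0,0,-0.176],"travel": [1,0.03,0],"gripper": 0.2},
])

```text
clock: 2.65
tool_pos: [0.4163, -0.3031, 0.3885]
eef_rot: [0.711, 0.703, -0.0, 0.0]
contact_force: [0.8, -0.3, -0.6]
opening: 0.797
```

```bash
python3 - <<'E'
from h import *
rel([.4845,-.199,.25],90)
E
```

```text
clk 2.65 tcp [ 0.4163 -0.3031  0.3885] xaz 89.39 F [ 0.8 -0.3 -0.6] op 70.1 rel [0.699 0.448 0.923] [-0.0002  0.0002 -0.0034]
```

play_rows([
  {"delta_rot": [0,0,0],"travel": [0.35,0.22,0],"gripper": 0.0},
  {"delta_rot": [0,0,-0.003],"travel": [0.7,0.45,0.1],"gripper": 0.0},
  {"delta_rot": [0,0,-0.003],"travel": [0.7,0.45,0.4],"gripper": 0.0},
  {"delta_rot": [0,0,-0.003],"travel": [0.7,0.45,0.6],"gripper": 0.0},
  {"delta_rot": [0,0,-0.003],"travel": [0.7,0.45,0.6],"gripper": 0.0},
])

```text
clock: 3.28
tool_pos: [0.4832, -0.1988, 0.2968]
eef_rot: [0.708, 0.706, -0.002, -0.002]
contact_force: [1.1, -0.5, 0.6]
opening: 0.507
```

```bash
python3 - <<'E'
from h import *
rel([.4845,-.199,.25],90)
s=snap("wrist"); save(s,"w1",k=1.5)
print(s["origin"],att(s).round(2),s["fx"])
for l in ("sash_knob","hood_mouth"):
  for d in viewer.pinpoint("wrist",l)[:2]:
    print(l,d["conf"],np.round(d["at"],1),"plane.089",p3(s,*d["at"],plane=.089 if l=="sash_knob" else 0).round(4), p3(s,*d["at"]).round(4))
V,U=np.mgrid[0:384,0:512]; z=s["z_map"]
d=np.stack([(U-s["cx"])/s["fx"],-(V-s["cy"])/s["fy"],-np.ones(U.shape)],-1)*z[...,None]
P=d@att(s).T+s["origin"]
m=(z>0)&(abs(P[...,0]-.485)<.05)&(P[...,1]>-.24)&(P[...,1]<-.15)
k=m&(P[...,2]>.1)&(P[...,2]<.12);q=P[k];print("knob",k.sum(),cv2.minAreaRect(q[:,:2].astype(np.float32)*1000),q[:,2].max())
k=m&(P[...,2]>.05)&(P[...,2]<.075);q=P[k];print("arm",k.sum(),cv2.minAreaRect(q[:,:2].astype(np.float32)*1000),np.median(q[:,2]))
E
```

```text
clk 3.27 tcp [ 0.4832 -0.1988  0.2968] xaz 89.89 F [ 1.1 -0.5  0.6] op 44.6 rel [-0.002  0.011  0.312] [-0.0017 -0.0001 -0.0006]
[ 0.4838565  -0.13320464  0.4422491 ] [[ 1.    0.    0.01]
 [-0.    0.97  0.25]
 [-0.01 -0.25  0.97]] 334.8143930682248
sash_knob 0.65 [256.6 165.3] plane.089 [ 0.4834 -0.2007  0.089 ] [ 0.4834 -0.1947  0.1207]
hood_mouth 0.66 [260.3 197.7] plane.089 [ 0.4883 -0.263   0.    ] [ 0.4875 -0.2399  0.0788]
knob 140 ((484.951416015625, -200.33013916015625), (22.100833892822266, 21.575759887695312), 42.97423553466797) 0.1199987280240643
arm 11 ((484.9814147949219, -210.9827880859375), (30.260671615600586, 52.23438262939453), 3.0437369346618652) 0.0746521903580154
```

View pics/w1.png

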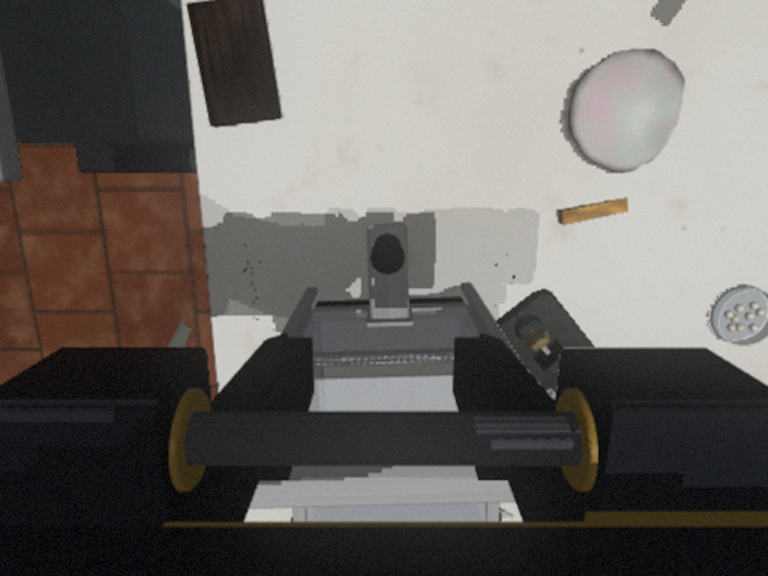

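The wrist view shows the knob at about (387,253) in the enlarged picture, directly below the jaws, with the sash and guides behind it. I'll go down on it.

play_rows([
  {"delta_rot": [-0.0017,0,0],"travel": [0.0,0.012,0.3],"gripper": 0.0},
  {"delta_rot": [-0.0017,0,0],"travel": [-0.007,0.012,0.65],"gripper": 0.0},
  {"delta_rot": [-0.0017,0,0],"travel": [-0.007,0.012,1.0],"gripper": 0.0},
  {"delta_rot": [-0.0017,0,0],"travel": [-0.007,0.012,1.0],"gripper": 0.0},
])

```text
clock: 3.92
tool_pos: [0.4854, -0.1984, 0.1473]
eef_rot: [0.707, 0.708, 0.0, 0.0]
contact_force: [1.0, -1.1, 0.6]
opening: 0.504
```

```bash
python3 - <<'E'
from h import *
rel([.4848,-.2003,.076],90)
E
```

```text
clk 3.92 tcp [ 0.4854 -0.1984  0.1473] xaz 90.1 F [ 1.  -1.1  0.6] op 44.3 rel [-0.013 -0.005  0.475] [ 0.0002 -0.0002  0.0005]
```

play_rows([
  {"delta_rot": [0,0,0],"travel": [-0.013,-0.005,0.25],"gripper": 0.0},
  {"delta_rot": [0,0,0],"travel": [-0.013,-0.005,0.475],"gripper": 0.0},
  {"delta_rot": [0,0,0],"travel": [-0.013,-0.005,0.475],"gripper": -0.4},
  {"delta_rot": [0,0,0],"travel": [-0.013,-0.005,0.475],"gripper": -1},
  {"delta_rot": [0,0,0],"travel": [-0.013,-0.005,0.475],"gripper": -1},
  {"delta_rot": [0,0,0],"travel": [-0.013,-0.005,0.475],"gripper": -1},
  {"delta_rot": [0,0,0],"travel": [-0.013,-0.005,0.475],"gripper": -1},
], force=35)

```text
clock: 4.8
tool_pos: [0.4852, -0.2008, 0.0789]
eef_rot: [0.707, 0.708, 0.001, 0.002]
contact_force: [-4.8, -0.4, 3.9]
opening: 0.226
```

```bash
python3 - <<'E'
from h import *
rel([.4848,-.2003,.186],90)
E
```

```text
clk 4.8 tcp [ 0.4852 -0.2008  0.0789] xaz 90.09 F [-4.8 -0.4  3.9] op 19.8 rel [ 0.002 -0.    -0.714] [0.0012 0.0005 0.0005]
```

play_rows([
  {"delta_rot": [0,0,0],"travel": [0,-0.007,-0.08],"gripper": -1},
  {"delta_rot": [0,0,0],"travel": [0,-0.007,-0.2],"gripper": -1},
  {"delta_rot": [0,0,0],"travel": [0,-0.007,-0.35],"gripper": -1},
  {"delta_rot": [0,0,0],"travel": [0,-0.007,-0.5],"gripper": -1},
  {"delta_rot": [0,0,0],"travel": [0,-0.007,-0.62],"gripper": -1},
  {"delta_rot": [0,0,0],"travel": [0,-0.007,-0.7],"gripper": -1},
  {"delta_rot": [0,0,0],"travel": [0,-0.007,-0.74],"gripper": -1},
  {"delta_rot": [0,0,0],"travel": [0,-0.007,-0.74],"gripper": -1},
])

```text
clock: 5.8
tool_pos: [0.4851, -0.2002, 0.1863]
eef_rot: [0.706, 0.708, 0.003, 0.001]
contact_force: [7.8, -3.6, -33.0]
opening: 0.219
```

```bash
python3 - <<'E'
from h import *
rel([.4848,-.2003,.187],90)
E
```

```text
clk 5.8 tcp [ 0.4851 -0.2002  0.1863] xaz 90.15 F [  7.8  -3.6 -33. ] op 19.3 rel [-0.    -0.002 -0.004] [ 0.0017 -0.0007  0.0008]
```

play_rows([
  {"delta_rot": [0,0,0],"travel": [0,0,0.012],"gripper": -1},
  {"delta_rot": [0,0,0],"travel": [0,0,0.012],"gripper": -1},
  {"delta_rot": [0,0,0],"travel": [0,0,0.012],"gripper": 0},
  {"delta_rot": [0,0,0],"travel": [0,0,0.012],"gripper": 0},
  {"delta_rot": [0,0,0],"travel": [0,0,0.012],"gripper": 0},
  {"delta_rot": [0,0,0],"travel": [0,0,-0.1],"gripper": 0},
  {"delta_rot": [0,0,0],"travel": [0,0,-0.5],"gripper": 0},
  {"delta_rot": [0,0,0],"travel": [0,0,-0.7],"gripper": 0},
  {"delta_rot": [0,0,0],"travel": [0.3,0,-0.7],"gripper": 0},
  {"delta_rot": [0,0,0],"travel": [0.7,0.1,-0.7],"gripper": 0},
  {"delta_rot": [0,0,0],"travel": [1.0,0.15,-0.7],"gripper": 0},
  {"delta_rot": [0,0,0],"travel": [1.0,0.15,-0.7],"gripper": 0},
])

```text
clock: 7.3
tool_pos: [0.507, -0.0451, 0.2947]
eef_rot: [0.703, 0.711, 0.004, 0.002]
contact_force: [0.3, -0.5, 0.5]
opening: 0.501
```

```bash
python3 - <<'E'
from h import *
s=snap("top")
V,U=np.mgrid[0:384,0:512]; z=s["z_map"]
d=np.stack([(U-s["cx"])/s["fx"],-(V-s["cy"])/s["fy"],-np.ones(U.shape)],-1)*z[...,None]
P=d@att(s).T+s["origin"]
m=(z>0)&(abs(P[...,0]-.485)<.03)&(P[...,1]>-.24)&(P[...,1]<-.15)&(P[...,2]<.26)
k=m&(P[...,2]>.2);q=P[k];print("knob",k.sum(),q.mean(0),q[:,2].max())
k=m&(P[...,2]>.16)&(P[...,2]<.195);q=P[k];print("arm",k.sum(),cv2.minAreaRect(q[:,:2].astype(np.float32)*1000),np.median(q[:,2]))
save(s,"t2",crop=(330,160,450,260),k=6)
rel([.512,.1435,.15],90+4)
w=snap("wrist")
for l in ("lift_post","tail_grip","tray_pan"):
  for dd in viewer.pinpoint("wrist",l)[:2]: print(l,dd["conf"],p3(w,*dd["at"]).round(3))
E
```

```text
<stdin>:7: RuntimeWarning: Mean of empty slice.
  ret = um.true_divide(
Traceback (most recent call last):
ValueError: zero-size array to reduction operation maximum which has no identity
```

```bash
python3 - <<'E'
from h import *
s=snap("scene"); save(s,"s2",crop=(230,40,430,190),k=4)
V,U=np.mgrid[0:384,0:512]; z=s["z_map"]
d=np.stack([(U-s["cx"])/s["fx"],-(V-s["cy"])/s["fy"],-np.ones(U.shape)],-1)*z[...,None]
P=d@att(s).T+s["origin"]
for nm,a,b in(("knob",.205,.24),("arm",.16,.195)):
    k=(z>0)&(abs(P[...,0]-.485)<.03)&(P[...,1]>-.24)&(P[...,1]<-.15)&(P[...,2]>a)&(P[...,2]<b);q=P[k];print(nm,k.sum(),q.mean(0) if len(q) else "")
rel([.512,.1435,.15],90+4)
w=snap("wrist"); print(w["origin"])
for l in ("lift_post","tail_grip","tray_pan"):
  for dd in viewer.pinpoint("wrist",l)[:2]: print(l,dd["conf"],dd["at"],p3(w,*dd["at"]).round(3))
E
```

```text
knob 73 [ 0.48347439 -0.19861264  0.21647297]
arm 152 [ 0.48119425 -0.20554896  0.17902885]
clk 7.4 tcp [ 0.5063 -0.0502  0.294 ] xaz 90.2 F [-0.3 -0.6 -0.5] op 44.1 rel [1.292 0.037 0.959] [ 0.0018  0.0004 -0.0211]
[0.50505475 0.01557434 0.43934535]
tray_pan 0.53 [147.3, 161.4] [ 0.369 -0.062  0.014]
```

View pics/s2.png

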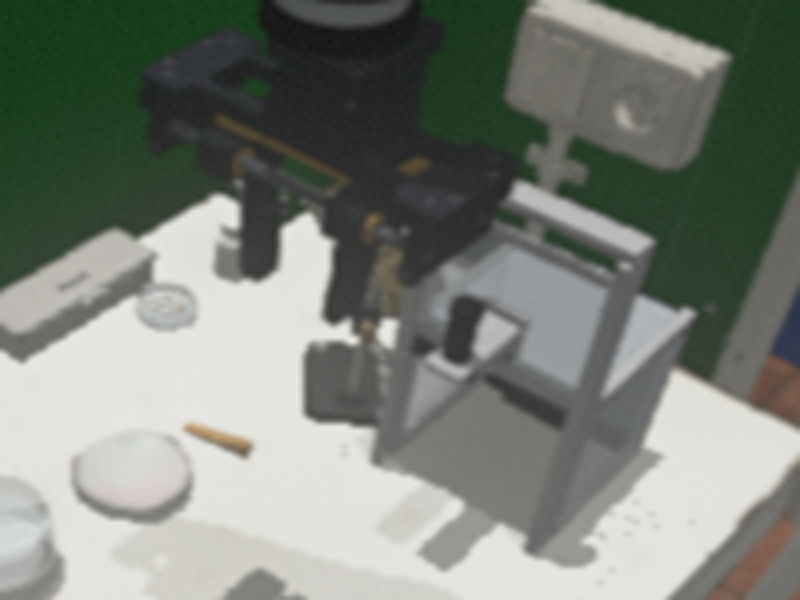

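The sash is up: in the crop, the knob is at (463,330) and the opening is clear. Now to the lifting post.

play_rows([
  {"delta_rot": [0.0018,0,-0.02],"travel": [0.35,0.01,0.0],"gripper": 0},
  {"delta_rot": [0.0018,0,-0.021],"travel": [0.7,0.02,0.1],"gripper": 0},
  {"delta_rot": [0.0018,0,-0.021],"travel": [1.0,0.037,0.3],"gripper": 0},
  {"delta_rot": [0.0018,0,-0.021],"travel": [1.0,0.037,0.6],"gripper": 0},
  {"delta_rot": [0.0018,0,-0.021],"travel": [1.0,0.037,0.6],"gripper": 0},
])

```text
clock: 8.22
tool_pos: [0.51, 0.0983, 0.2013]
eef_rot: [0.683, 0.731, -0.003, -0.001]
contact_force: [0.2, -0.9, 0.3]
opening: 0.496
```

```bash
python3 - <<'E'
from h import *
rel([.512,.1435,.15],93.8)
w=snap("wrist"); save(w,"w2",k=1.5)
V,U=np.mgrid[0:384,0:512]; z=w["z_map"]
d=np.stack([(U-w["cx"])/w["fx"],-(V-w["cy"])/w["fy"],-np.ones(U.shape)],-1)*z[...,None]
P=d@att(w).T+w["origin"]; C=w["color"].astype(int)
b=(C[...,2]>C[...,0]+40)&(C[...,2]>C[...,1]+30)&(z>0)
n,L,st,ce=cv2.connectedComponentsWithStats(b.astype(np.uint8))
for i in range(1,n):
    if st[i,4]>25:
        q=P[L==i]; t=q[q[:,2]>q[:,2].max()-.01]; print(st[i,4],ce[i],q.min(0).round(3),q.max(0).round(3),cv2.minAreaRect(t[:,:2].astype(np.float32)*1000))
for l in ("lift_post","tail_grip","tray_pan"):
  for dd in viewer.pinpoint("wrist",l)[:2]: print(l,dd["conf"],dd["at"],p3(w,*dd["at"]).round(3))
E
```

```text
clk 8.22 tcp [0.51   0.0983 0.2013] xaz 93.9 F [ 0.2 -0.9  0.3] op 43.6 rel [0.301 0.036 0.341] [-0.0022  0.0008  0.0006]
307 [261.47557003 123.39413681] [0.504 0.136 0.05 ] [0.519 0.152 0.055] ((511.23614501953125, 143.99217224121094), (14.786404609680176, 14.646685600280762), 3.965217113494873)
lift_post 0.79 [258.0, 122.6] [0.508 0.145 0.054]
tail_grip 0.18 [261.6, 178.0] [0.516 0.086 0.011]
```

View pics/w2.png

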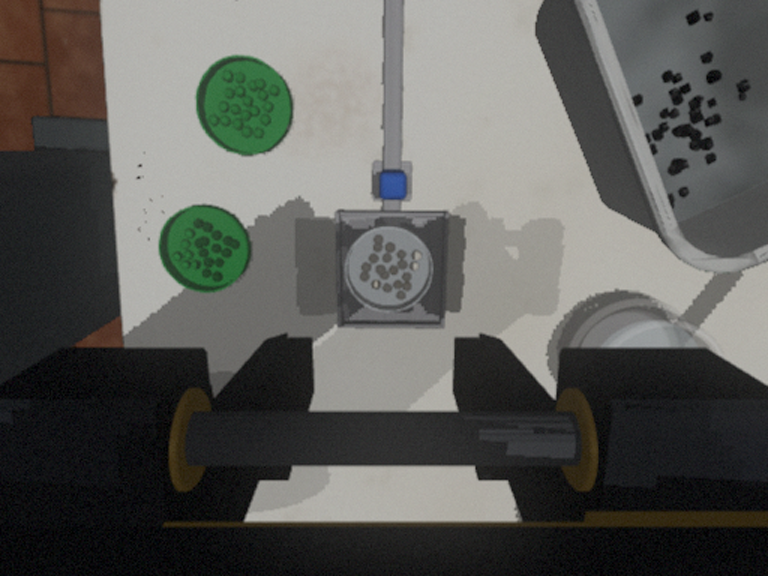

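The wrist view shows the white-bead dish in the steel pan at about (388,268) and the blue post at (393,185). The green look-alikes are well to the left and the grey bin is on the right. I'll check the body's clearance to the bin.

```bash
python3 - <<'E'
from h import *
for c in ("wrist","scene"):
    w=snap(c)
    V,U=np.mgrid[0:384,0:512]; z=w["z_map"]
    d=np.stack([(U-w["cx"])/w["fx"],-(V-w["cy"])/w["fy"],-np.ones(U.shape)],-1)*z[...,None]
    P=d@att(w).T+w["origin"]
    m=(z>0)&(P[...,2]>.05)&(P[...,2]<.14)&(P[...,0]>.55)&(P[...,0]<.7)&(abs(P[...,1]-.144)<.06)
    q=P[m]; print(c,m.sum(),q.min(0).round(3),q.max(0).round(3))
rel([.5113,.144,.012],93.8)
E
```

```text
wrist 9417 [0.597 0.118 0.05 ] [0.7   0.204 0.114]
scene 791 [0.597 0.117 0.05 ] [0.7   0.204 0.116]
clk 8.53 tcp [0.5131 0.0995 0.2051] xaz 93.84 F [ 0.1 -0.5  0.3] op 44.1 rel [0.297 0.005 1.288] [ 0.0008 -0.      0.0002]
```

```bash
python3 - <<'E'
from h import *
w=snap("wrist")
V,U=np.mgrid[0:384,0:512]; z=w["z_map"]
d=np.stack([(U-w["cx"])/w["fx"],-(V-w["cy"])/w["fy"],-np.ones(U.shape)],-1)*z[...,None]
P=(d@att(w).T+w["origin"]); s=snap("scene"); 
z2=s["z_map"]; d=np.stack([(U-s["cx"])/s["fx"],-(V-s["cy"])/s["fy"],-np.ones(U.shape)],-1)*z2[...,None]
Q=(d@att(s).T+s["origin"])
for A in (P[z>0],Q[z2>0]):
  for lo in (.06,.09):
    print(lo,[(round(y,3),A[(A[:,2]>lo)&(A[:,2]<.14)&(abs(A[:,1]-y)<.006)&(A[:,0]>.53)][:,0].min().round(3) if ((A[:,2]>lo)&(A[:,2]<.14)&(abs(A[:,1]-y)<.006)&(A[:,0]>.53)).any() else None) for y in np.arange(.06,.27,.012)])
E
```

```text
0.06 [(np.float64(0.06), np.float64(0.651)), (np.float64(0.072), np.float64(0.655)), (np.float64(0.084), None), (np.float64(0.096), None), (np.float64(0.108), None), (np.float64(0.12), np.float64(0.647)), (np.float64(0.132), np.float64(0.636)), (np.float64(0.144), np.float64(0.63)), (np.float64(0.156), np.float64(0.622)), (np.float64(0.168), np.float64(0.615)), (np.float64(0.18), np.float64(0.608)), (np.float64(0.192), np.float64(0.6)), (np.float64(0.204), np.float64(0.593)), (np.float64(0.216), np.float64(0.586)), (np.float64(0.228), np.float64(0.58)), (np.float64(0.24), np.float64(0.581)), (np.float64(0.252), None), (np.float64(0.264), None)]
0.09 [(np.float64(0.06), None), (np.float64(0.072), None), (np.float64(0.084), None), (np.float64(0.096), None), (np.float64(0.108), None), (np.float64(0.12), np.float64(0.647)), (np.float64(0.132), np.float64(0.636)), (np.float64(0.144), np.float64(0.63)), (np.float64(0.156), np.float64(0.622)), (np.float64(0.168), np.float64(0.615)), (np.float64(0.18), np.float64(0.608)), (np.float64(0.192), np.float64(0.6)), (np.float64(0.204), np.float64(0
[... 916 characters left out ...]
4(0.06), np.float64(0.91)), (np.float64(0.072), np.float64(0.91)), (np.float64(0.084), np.float64(0.91)), (np.float64(0.096), np.float64(0.908)), (np.float64(0.108), np.float64(0.91)), (np.float64(0.12), np.float64(0.65)), (np.float64(0.132), np.float64(0.639)), (np.float64(0.144), np.float64(0.629)), (np.float64(0.156), np.float64(0.623)), (np.float64(0.168), np.float64(0.616)), (np.float64(0.18), np.float64(0.607)), (np.float64(0.192), np.float64(0.601)), (np.float64(0.204), np.float64(0.594)), (np.float64(0.216), np.float64(0.588)), (np.float64(0.228), np.float64(0.581)), (np.float64(0.24), np.float64(0.577)), (np.float64(0.252), np.float64(0.578)), (np.float64(0.264), np.float64(0.581))]
```

The body would clear the bin by only about 1 mm if it went straight down. I'll lean the tool 12° about the jaw axis, with the body toward the hood side, and grasp the post 3 mm forward of centre.

play_rows([
  {"delta_rot": [0,0.03,0],"travel": [0.15,0.007,0.2],"gripper": 0},
  {"delta_rot": [0,0.067,0],"travel": [0.303,0.007,0.4],"gripper": 0},
  {"delta_rot": [0,0.067,0],"travel": [0.303,0.007,0.7],"gripper": 0},
  {"delta_rot": [0,0.067,0],"travel": [0.303,0.007,0.9],"gripper": 0},
  {"delta_rot": [0,0.067,0],"travel": [0.303,0.007,0.95],"gripper": 0},
  {"delta_rot": [0,0.067,0],"travel": [0.303,0.007,0.95],"gripper": 0},
])

```text
clock: 9.38
tool_pos: [0.5103, 0.1456, 0.0616]
eef_rot: [0.679, 0.727, 0.072, -0.077]
contact_force: [-0.2, 0.2, -0.2]
opening: 0.502
```

```bash
cat > h2.py <<'E'
from h import *
def relt(G,yaw,tilt=12):
    "grasp point G world, tool-x azimuth, lean about tool y"
    a=np.radians(yaw); M=np.array([[np.cos(a),np.sin(a),0],[np.sin(a),-np.cos(a),0],[0,0,-1]]).T
    T=R.from_matrix(M)*R.from_rotvec([0,np.radians(tilt),0])
    s=r.get_state(); Rm=R.from_quat(s["eef_rot"]); p=np.array(s["tool_pos"])
    tcp=np.array(G)+.019*T.apply([0,0,1])
    E=Rm.inv()
    print("clk",round(s["clock"],2),"tcp",p.round(4),"grasp",(p-.019*Rm.apply([0,0,1])).round(4),"F",s["contact_force"].round(1),"op",round(s["opening"]*88,1),
     "\ntravel",(E.apply(tcp-p)/.15).round(3),"rot",((E*T).as_rotvec()/np.pi).round(4),"| world x,y,z 10mm in tool:",(E.as_matrix()*.01/.15).T.round(4).tolist())
E
python3 -c "
from h2 import *
relt([.5115,.141,.034],93.8)"
```

```text
clk 9.38 tcp [0.5103 0.1456 0.0616] grasp [0.5106 0.1417 0.0802] F [-0.2  0.2 -0.2] op 44.1 
travel [-0.069  0.006  0.3  ] rot [-0.     -0.0003  0.0008] | world x,y,z 10mm in tool: [[-0.0045, 0.0665, -0.0009], [0.065, 0.0046, 0.0139], [0.0139, 0.0, -0.0652]]
```

play_rows([
  {"delta_rot": [0,0,0],"travel": [-0.035,0.005,0.15],"gripper": 0},
  {"delta_rot": [0,0,0],"travel": [-0.069,0.006,0.3],"gripper": 0},
  {"delta_rot": [0,0,0],"travel": [-0.069,0.006,0.3],"gripper": -0.3},
  {"delta_rot": [0,0,0],"travel": [-0.069,0.006,0.3],"gripper": -0.55},
  {"delta_rot": [0,0,0],"travel": [-0.069,0.006,0.3],"gripper": -1},
  {"delta_rot": [0,0,0],"travel": [-0.069,0.006,0.3],"gripper": -1},
  {"delta_rot": [0,0,0],"travel": [-0.069,0.006,0.3],"gripper": -1},
], force=40)

```text
clock: 10.25
tool_pos: [0.5116, 0.1449, 0.0162]
eef_rot: [0.679, 0.727, 0.072, -0.076]
contact_force: [0.1, -1.1, 7.0]
opening: 0.176
```

```bash
python3 -c "
from h2 import *
relt([.5115,.141,.084],93.8)"
```

```text
clk 10.25 tcp [0.5116 0.1449 0.0162] grasp [0.5119 0.141  0.0348] F [ 0.1 -1.1  7. ] op 15.5 
travel [ 0.069 -0.002 -0.321] rot [ 0.0004 -0.0004  0.0007] | world x,y,z 10mm in tool: [[-0.0045, 0.0665, -0.0008], [0.065, 0.0045, 0.0139], [0.0139, 0.0001, -0.0652]]
```

play_rows([
  {"delta_rot": [0,0,0],"travel": [0.007,0,-0.033],"gripper": -1},
  {"delta_rot": [0,0,0],"travel": [0.021,0,-0.1],"gripper": -1},
  {"delta_rot": [0,0,0],"travel": [0.042,0,-0.195],"gripper": -1},
  {"delta_rot": [0,0,0],"travel": [0.056,0,-0.26],"gripper": -1},
  {"delta_rot": [0,0,0],"travel": [0.056,0,-0.26],"gripper": -1},
  {"delta_rot": [0,0,0],"travel": [0.056,0,-0.26],"gripper": -1},
])

```text
clock: 11.0
tool_pos: [0.5107, 0.1446, 0.0547]
eef_rot: [0.679, 0.727, 0.071, -0.077]
contact_force: [0.3, 0.0, -3.0]
opening: 0.178
```

```bash
cat >> h2.py <<'E'
def cloud(c):
    w=snap(c); V,U=np.mgrid[0:384,0:512]; z=w["z_map"]
    d=np.stack([(U-w["cx"])/w["fx"],-(V-w["cy"])/w["fy"],-np.ones(U.shape)],-1)*z[...,None]
    return w,d@att(w).T+w["origin"],z>0
def blues(c,minpx=10):
    w,P,ok=cloud(c); C=w["color"].astype(int)
    b=(C[...,2]>C[...,0]+40)&(C[...,2]>C[...,1]+30)&ok&(P[...,2]>0)
    n,L,st,ce=cv2.connectedComponentsWithStats(b.astype(np.uint8))
    for i in range(1,n):
        if st[i,4]>minpx:
            q=P[L==i]; t=q[q[:,2]>np.percentile(q[:,2],90)-.01]
            print(c,"blue",st[i,4],ce[i].round(),q.min(0).round(3),q.max(0).round(3),"top",t.mean(0).round(4))
    return w,P,ok
E
python3 - <<'E'
from h2 import *
relt([.5115,.141,.084],93.8)
w,P,ok=blues("scene"); save(w,"s3",crop=(150,170,310,300),k=5)
for c in ("scene","wrist"):
  w=snap(c)
  for l in ("dish","tail_grip","tray_pan"):
    for dd in viewer.pinpoint(c,l)[:4]: print(c,l,round(dd["conf"],2),dd["at"],p3(w,*dd["at"]).round(3))
E
```

```text
clk 11.0 tcp [0.5107 0.1446 0.0547] grasp [0.511  0.1406 0.0733] F [ 0.3  0.  -3. ] op 15.7 
travel [ 0.017  0.003 -0.069] rot [-0.0003 -0.0002  0.0006] | world x,y,z 10mm in tool: [[-0.0045, 0.0665, -0.001], [0.065, 0.0046, 0.0139], [0.0139, -0.0, -0.0652]]
scene blue 21 [202.  10.] [ 0.757 -0.003  0.453] [0.773 0.015 0.455] top [0.7645 0.0061 0.454 ]
scene blue 54 [184. 272.] [0.492 0.303 0.   ] [0.553 0.338 0.091] top [0.4982 0.3282 0.0871]
scene dish 0.94 [257.6, 271.4] [0.417 0.186 0.009]
scene dish 0.77 [291.4, 256.0] [0.39  0.095 0.004]
scene dish 0.65 [229.7, 302.6] [0.409 0.283 0.002]
scene dish 0.47 [256.4, 214.6] [0.472 0.136 0.133]
scene tail_grip 0.61 [336.6, 224.4] [ 0.365 -0.055  0.014]
scene tail_grip 0.49 [185.5, 276.5] [0.492 0.33  0.076]
scene tray_pan 0.61 [258.0, 212.8] [0.462 0.141 0.155]
wrist dish 0.96 [106.0, 153.0] [0.418 0.184 0.008]
wrist dish 0.93 [251.6, 355.8] [0.51  0.147 0.154]
wrist dish 0.86 [56.2, 299.7] [0.467 0.148 0.139]
```

View pics/s3.png

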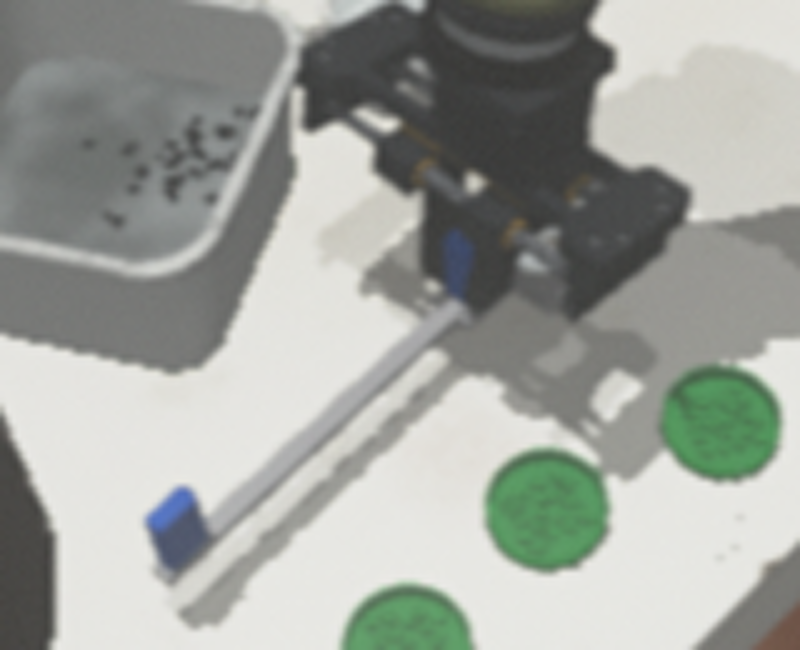

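The crop shows the tray lifted level, with the grip block at (175,530). The grip's top has risen by the same 38 mm as the tool. Next is the hood's yaw and centre from the top view.

```bash
python3 - <<'E'
from h2 import *
w,P,ok=cloud("top")
m=ok&(P[...,2]>.25)&(P[...,2]<.28)&(P[...,1]>-.30)&(P[...,1]<-.235)&(P[...,0]>.40)&(P[...,0]<.58)
q=P[m]; print(m.sum(),cv2.minAreaRect(q[:,:2].astype(np.float32)*1000),np.median(q[:,2]))
# row-wise edges in image
rows=[(v,*np.where(m[v])[0][[0,-1]]) for v in range(384) if m[v].any()]
print(rows[0],rows[-1])
rw=rows[3:-3]
for k in (1,2):
    E=np.array([p3(w,x[k]+(-.5 if k==1 else .5),x[0],plane=.265) for x in rw]); f=np.polyfit(E[:,0],E[:,1],1); print("edge yaw deg",np.degrees(np.arctan(f[0])),"y at .488",np.polyval(f,.488))
print("x ends",p3(w,rows[0][1]+5,rows[0][0]-.5,plane=.265)[:2],p3(w,rows[-1][1]+5,rows[-1][0]+.5,plane=.265)[:2])
# gradient based lines
g=cv2.cvtColor(w["color"],cv2.COLOR_RGB2GRAY)
l=cv2.createLineSegmentDetector().detect(g[170:260,330:440])[0][:,0]+np.array([330,170,330,170])
for a in l:
    if np.hypot(a[2]-a[0],a[3]-a[1])>22:
        for pl in (.135,.265):
            A,B=p3(w,a[0],a[1],plane=pl),p3(w,a[2],a[3],plane=pl); D=B-A; print(pl,A[:2].round(3),B[:2].round(3),"az",round(np.degrees(np.arctan2(D[1],D[0]))%90,2))
E
```

```text
597 ((488.20330810546875, -263.2031555175781), (148.24069213867188, 29.02427864074707), 0.3857493996620178) 0.2644594198273229
(182, np.int64(386), np.int64(388)) (242, np.int64(382), np.int64(393))
edge yaw deg 2.1260934261113476 y at .488 -0.25121477381955337
edge yaw deg 1.7125272419426978 y at .488 -0.2751283978430084
x ends [ 0.56304299 -0.27655825] [ 0.41290016 -0.26208281]
0.135 [ 0.456 -0.22 ] [ 0.368 -0.196] az 75.19
0.265 [ 0.451 -0.191] [ 0.373 -0.171] az 75.19
0.135 [ 0.569 -0.182] [ 0.505 -0.217] az 28.75
0.265 [ 0.552 -0.157] [ 0.495 -0.189] az 28.75
0.135 [ 0.574 -0.288] [ 0.479 -0.287] az 89.4
0.265 [ 0.556 -0.252] [ 0.472 -0.251] az 89.4
0.135 [ 0.567 -0.41 ] [ 0.421 -0.414] az 1.61
0.265 [ 0.55  -0.361] [ 0.42  -0.364] az 1.61
0.135 [ 0.402 -0.37 ] [ 0.401 -0.288] az 0.54
0.265 [ 0.403 -0.325] [ 0.403 -0.252] az 0.54
0.135 [ 0.477 -0.288] [ 0.415 -0.289] az 1.07
0.265 [ 0.47  -0.252] [ 0.414 -0.253] az 1.07
0.135 [ 0.48  -0.417] [ 0.57  -0.432] az 80.39
0.265 [ 0.473 -0.366] [ 0.553 -0.38 ] az 80.39
0.135 [ 0.415 -0.296] [ 0.418 -0.367] az 2.86
0.265 [ 0.415 -0.259] [ 0.418 -0.322] az 2.86
0.135 [ 0.563 -0.321] [ 0.568 -0.411] az 3.39
0.265 [ 0.546 -0.281] [ 0.551 -0.361] az 3.39
0.135 [ 0.533 -0.437] [ 0.463 -0.424] az 79.15
0.265 [ 0.519 -0.384] [ 0.458 -0.373] az 79.15
0.135 [ 0.428 -0.355] [ 0.539 -0.351] az 1.94
0.265 [ 0.427 -0.311] [ 0.525 -0.308] az 1.94
0.135 [ 0.446 -0.404] [ 0.549 -0.401] az 1.46
0.265 [ 0.442 -0.355] [ 0.534 -0.353] az 1.46
```

```bash
python3 -c "
from h2 import *
relt([.4815,-.0761,.073],91.9)"
```

```text
clk 11.5 tcp [0.5108 0.1448 0.0547] grasp [0.5111 0.1408 0.0733] F [-0.5  0.8 -3. ] op 15.2 
travel [-1.398 -0.295 -0.296] rot [-0.0025 -0.0002  0.011 ] | world x,y,z 10mm in tool: [[-0.0045, 0.0665, -0.001], [0.065, 0.0046, 0.0139], [0.0139, -0.0, -0.0652]]
```

play_rows([
  {"delta_rot": [0,0,0],"travel": [-0.03,-0.006,-0.006],"gripper": -1},
  {"delta_rot": [0,0,0.001],"travel": [-0.11,-0.023,-0.023],"gripper": -1},
  {"delta_rot": [0,0,0.002],"travel": [-0.22,-0.046,-0.046],"gripper": -1},
  {"delta_rot": [-0.001,0,0.004],"travel": [-0.36,-0.076,-0.076],"gripper": -1},
  {"delta_rot": [-0.001,0,0.006],"travel": [-0.5,-0.106,-0.106],"gripper": -1},
  {"delta_rot": [-0.002,0,0.008],"travel": [-0.64,-0.135,-0.135],"gripper": -1},
  {"delta_rot": [-0.002,0,0.009],"travel": [-0.78,-0.165,-0.165],"gripper": -1},
  {"delta_rot": [-0.0025,0,0.011],"travel": [-0.89,-0.188,-0.188],"gripper": -1},
  {"delta_rot": [-0.0025,0,0.011],"travel": [-0.97,-0.205,-0.205],"gripper": -1},
  {"delta_rot": [-0.0025,0,0.011],"travel": [-1.0,-0.211,-0.211],"gripper": -1},
])

```text
clock: 12.75
tool_pos: [0.4895, -0.0118, 0.0544]
eef_rot: [0.692, 0.714, 0.073, -0.075]
contact_force: [0.0, 0.5, -2.7]
opening: 0.174
```

```bash
python3 -c "
from h2 import *
relt([.4815,-.0761,.073],91.9)"
```

```text
clk 12.75 tcp [ 0.4895 -0.0118  0.0544] grasp [ 0.4897 -0.0158  0.073 ] F [ 0.   0.5 -2.7] op 15.3 
travel [-0.392 -0.067 -0.084] rot [ 0.0001 -0.0001 -0.0005] | world x,y,z 10mm in tool: [[-0.002, 0.0666, -0.0004], [0.0652, 0.0021, 0.0139], [0.0139, -0.0, -0.0652]]
```

play_rows([
  {"delta_rot": [0,0,0],"travel": [-0.05,-0.008,-0.01],"gripper": -1},
  {"delta_rot": [0,0,0],"travel": [-0.15,-0.025,-0.032],"gripper": -1},
  {"delta_rot": [0,0,0],"travel": [-0.27,-0.046,-0.058],"gripper": -1},
  {"delta_rot": [0,0,0],"travel": [-0.36,-0.061,-0.077],"gripper": -1},
  {"delta_rot": [0,0,0],"travel": [-0.392,-0.067,-0.084],"gripper": -1},
  {"delta_rot": [0,0,0],"travel": [-0.404,-0.067,-0.03],"gripper": -1},
  {"delta_rot": [0,0,0],"travel": [-0.424,-0.067,0.07],"gripper": -1},
  {"delta_rot": [0,0,0],"travel": [-0.437,-0.067,0.13],"gripper": -1},
  {"delta_rot": [0,0,0],"travel": [-0.439,-0.067,0.138],"gripper": -1},
  {"delta_rot": [0,0,0],"travel": [-0.439,-0.067,0.138],"gripper": -1},
])

```text
clock: 14.0
tool_pos: [0.4818, -0.0704, 0.0204]
eef_rot: [0.691, 0.715, 0.073, -0.075]
contact_force: [0.0, 0.6, -1.8]
opening: 0.177
```

```bash
python3 - <<'E'
from h2 import *
relt([.4815,-.0761,.0345],91.9)
blues("scene"); blues("top",5)
E
```

```text
clk 14.0 tcp [ 0.4818 -0.0704  0.0204] grasp [ 0.4819 -0.0743  0.0389] F [ 0.   0.6 -1.8] op 15.6 
travel [-0.018 -0.003  0.026] rot [-0.0001 -0.0003  0.0002] | world x,y,z 10mm in tool: [[-0.0022, 0.0666, -0.0005], [0.0652, 0.0023, 0.0139], [0.0139, -0.0, -0.0652]]
scene blue 21 [202.  10.] [ 0.758 -0.004  0.453] [0.771 0.015 0.455] top [0.7648 0.0059 0.4538]
scene blue 35 [261. 229.] [0.471 0.086 0.001] [0.507 0.124 0.055] top [0.4758 0.1144 0.0526]
top blue 19 [280.  74.] [ 0.761 -0.002  0.449] [0.77  0.011 0.455] top [0.7646 0.0045 0.4519]
top blue 24 [239. 220.] [0.471 0.103 0.043] [0.481 0.121 0.056] top [0.4756 0.1121 0.0515]
```

play_rows([
  {"delta_rot": [0,0,0],"travel": [-0.003,0,0.013],"gripper": -1},
  {"delta_rot": [0,0,0],"travel": [-0.006,0,0.027],"gripper": -1},
  {"delta_rot": [0,0,0],"travel": [-0.006,0,0.027],"gripper": -1},
  {"delta_rot": [0,0,0],"travel": [-0.006,0,0.028],"gripper": -0.5},
  {"delta_rot": [0,0,0],"travel": [-0.006,0,0.028],"gripper": -0.1},
  {"delta_rot": [0,0,0],"travel": [-0.006,0,0.028],"gripper": -0.1},
  {"delta_rot": [0,0,0],"travel": [0.01,0,-0.1],"gripper": -0.1},
  {"delta_rot": [0,0,0],"travel": [0.08,0,-0.4],"gripper": -0.1},
  {"delta_rot": [0,-0.03,0],"travel": [0.3,0,-0.7],"gripper": -0.1},
  {"delta_rot": [0,-0.067,0],"travel": [0.6,0,-0.8],"gripper": -0.1},
  {"delta_rot": [0,-0.067,0],"travel": [0.8,0,-0.8],"gripper": -0.1},
  {"delta_rot": [0,-0.067,0],"travel": [0.8,0,-0.8],"gripper": -0.1},
])

```text
clock: 15.6
tool_pos: [0.479, 0.0251, 0.164]
eef_rot: [0.693, 0.721, 0.001, 0.0]
contact_force: [0.3, -0.6, 0.4]
opening: 0.449
```

```bash
python3 - <<'E'
from h2 import *
relt([.4757,.1125,.028],91.9,0)
w,P,ok=blues("wrist"); save(w,"w4",k=1.5)
blues("scene")
for c in ("wrist",):
  for l in ("tail_grip","lift_post","dish","tray_pan"):
    for dd in viewer.pinpoint(c,l)[:4]: print(c,l,round(dd["conf"],2),dd["at"],p3(w,*dd["at"]).round(3))
# bin/neighbours for gripper body at z>.05
m=ok&(P[...,2]>.05)&(abs(P[...,1]-.1125)<.06)&(P[...,0]>.53)&(P[...,2]<.14)
print(P[m].min(0) if m.any() else "clear")
E
```

```text
clk 15.6 tcp [0.479  0.0251 0.164 ] grasp [0.479  0.0251 0.183 ] F [ 0.3 -0.6  0.4] op 39.5 
travel [ 0.582 -0.002  1.034] rot [ 0.0008 -0.0004  0.0021] | world x,y,z 10mm in tool: [[-0.0027, 0.0666, 0.0002], [0.0666, 0.0027, 0.0001], [0.0001, 0.0002, -0.0667]]
wrist blue 475 [255.  69.] [0.47  0.102 0.043] [0.481 0.124 0.049] top [0.4756 0.113  0.0471]
scene blue 21 [202.  10.] [ 0.756 -0.003  0.453] [0.772 0.015 0.455] top [0.7644 0.0062 0.454 ]
scene blue 26 [307. 188.] [ 0.476 -0.107  0.007] [ 0.515 -0.064  0.058] top [ 0.4825 -0.0709  0.054 ]
scene blue 36 [261. 230.] [0.471 0.084 0.   ] [0.506 0.123 0.051] top [0.4759 0.1144 0.0484]
wrist tail_grip 0.61 [255.5, 70.1] [0.476 0.112 0.048]
wrist lift_post 0.5 [251.7, 281.7] [0.477 0.051 0.243]
wrist dish 0.82 [250.6, 320.0] [ 0.481 -0.131  0.006]
wrist dish 0.22 [251.6, 281.1] [0.477 0.052 0.244]
[0.63260163 0.05258367 0.05001424]
```

View pics/w4.png

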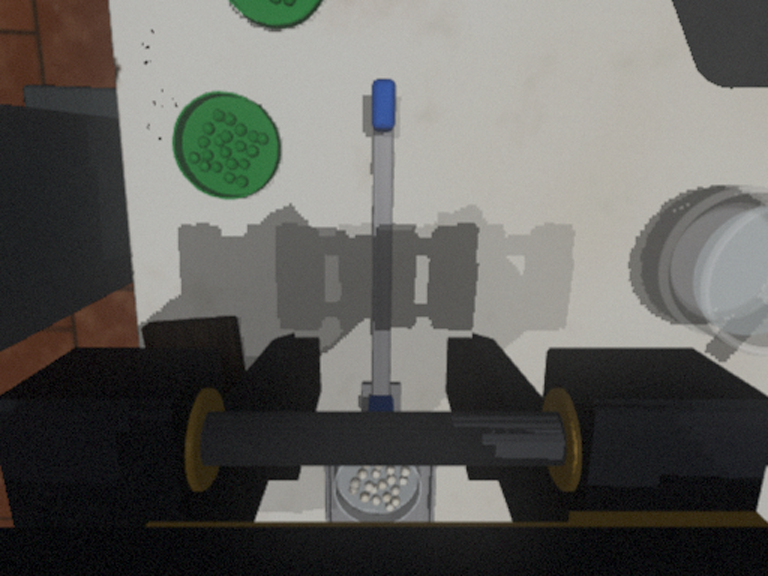

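The wrist view shows the tray set down, with the dish in the pan at (378,487), the tail straight back and the grip at (383,105). Now I'll grasp the tail grip.

play_rows([
  {"delta_rot": [0,0,0.002],"travel": [0.3,0,0.0],"gripper": -0.1},
  {"delta_rot": [0,0,0.002],"travel": [0.583,-0.002,0.3],"gripper": -0.1},
  {"delta_rot": [0,0,0.002],"travel": [0.583,-0.002,0.65],"gripper": -0.1},
  {"delta_rot": [0,0,0.002],"travel": [0.583,-0.002,0.9],"gripper": -0.1},
  {"delta_rot": [0,0,0.002],"travel": [0.583,-0.002,1.0],"gripper": -0.1},
  {"delta_rot": [0,0,0.002],"travel": [0.583,-0.002,1.0],"gripper": -0.1},
])

```text
clock: 16.65
tool_pos: [0.4748, 0.1078, 0.0115]
eef_rot: [0.698, 0.716, -0.001, -0.0]
contact_force: [-0.4, -0.3, -0.6]
opening: 0.45
```

```bash
python3 - <<'E'
from h2 import *
relt([.4757,.1130,.030],91.9,0)
E
```

```text
clk 16.65 tcp [0.4748 0.1078 0.0115] grasp [0.4748 0.1079 0.0305] F [-0.4 -0.3 -0.6] op 39.6 
travel [0.034 0.007 0.003] rot [-0.0008  0.0005 -0.0023] | world x,y,z 10mm in tool: [[-0.0017, 0.0666, -0.0002], [0.0666, 0.0017, -0.0001], [-0.0001, -0.0002, -0.0667]]
```

play_rows([
  {"delta_rot": [0,0,-0.002],"travel": [0.034,0.007,0],"gripper": -0.1},
  {"delta_rot": [0,0,-0.002],"travel": [0.034,0.007,0],"gripper": -0.4},
  {"delta_rot": [0,0,-0.002],"travel": [0.034,0.007,0],"gripper": -0.6},
  {"delta_rot": [0,0,-0.002],"travel": [0.034,0.007,0],"gripper": -0.7},
  {"delta_rot": [0,0,-0.002],"travel": [0.034,0.007,0],"gripper": -1},
  {"delta_rot": [0,0,-0.002],"travel": [0.034,0.007,0],"gripper": -1},
], force=25)

```text
clock: 17.4
tool_pos: [0.4765, 0.1139, 0.0132]
eef_rot: [0.695, 0.719, 0.0, 0.0]
contact_force: [-0.6, -0.6, 5.6]
opening: 0.132
```

```bash
python3 - <<'E'
from h2 import *
relt([.4826,-.1081,.030],91.9,0)
E
```

```text
clk 17.4 tcp [0.4765 0.1139 0.0132] grasp [0.4765 0.1139 0.0322] F [-0.6 -0.6  5.6] op 11.7 
travel [-1.48  -0.008  0.015] rot [ 0.0002  0.0001 -0.0001] | world x,y,z 10mm in tool: [[-0.0022, 0.0666, 0.0], [0.0666, 0.0022, -0.0], [-0.0, 0.0, -0.0667]]
```

play_rows([
  {"delta_rot": [0,0,0],"travel": [-0.03,0,-0.005],"gripper": -1},
  {"delta_rot": [0,0,0],"travel": [-0.1,-0.001,-0.005],"gripper": -1},
  {"delta_rot": [0,0,0],"travel": [-0.2,-0.002,-0.005],"gripper": -1},
  {"delta_rot": [0,0,0],"travel": [-0.32,-0.002,-0.005],"gripper": -1},
  {"delta_rot": [0,0,0],"travel": [-0.44,-0.003,-0.005],"gripper": -1},
  {"delta_rot": [0,0,0],"travel": [-0.56,-0.004,-0.005],"gripper": -1},
  {"delta_rot": [0,0,0],"travel": [-0.68,-0.004,-0.005],"gripper": -1},
  {"delta_rot": [0,0,0],"travel": [-0.8,-0.005,-0.005],"gripper": -1},
  {"delta_rot": [0,0,0],"travel": [-0.9,-0.005,-0.005],"gripper": -1},
  {"delta_rot": [0,0,0],"travel": [-0.97,-0.005,-0.005],"gripper": -1},
  {"delta_rot": [0,0,0],"travel": [-1.0,-0.005,-0.005],"gripper": -1},
  {"delta_rot": [0,0,0],"travel": [-1.0,-0.005,-0.005],"gripper": -1},
])

```text
clock: 18.9
tool_pos: [0.4805, -0.0364, 0.0136]
eef_rot: [0.695, 0.719, -0.0, 0.0]
contact_force: [-0.0, -0.1, -1.8]
opening: 0.131
```

```bash
python3 - <<'E'
from h2 import *
relt([.4826,-.1081,.030],91.9,0)
w=snap("scene"); save(w,"s5",crop=(260,90,420,220),k=5)
for c in ("scene","wrist"):
  w=snap(c)
  for l in ("dish","tray_pan","lift_post"):
    for dd in viewer.pinpoint(c,l)[:4]: print(c,l,round(dd["conf"],2),dd["at"],p3(w,*dd["at"]).round(3))
E
```

```text
clk 18.9 tcp [ 0.4805 -0.0364  0.0136] grasp [ 0.4805 -0.0364  0.0326] F [-0.  -0.1 -1.8] op 11.5 
travel [-0.478 -0.002  0.018] rot [-0.0001  0.0003 -0.0002] | world x,y,z 10mm in tool: [[-0.0022, 0.0666, -0.0], [0.0666, 0.0022, -0.0001], [-0.0001, -0.0, -0.0667]]
scene dish 0.93 [230.5, 300.3] [0.411 0.279 0.005]
scene dish 0.92 [259.1, 271.5] [0.414 0.184 0.009]
scene dish 0.67 [346.5, 161.8] [ 0.486 -0.272  0.012]
scene tray_pan 0.56 [345.6, 162.3] [ 0.488 -0.269  0.011]
scene lift_post 0.39 [339.0, 166.8] [ 0.48  -0.218  0.032]
```

View pics/s5.png

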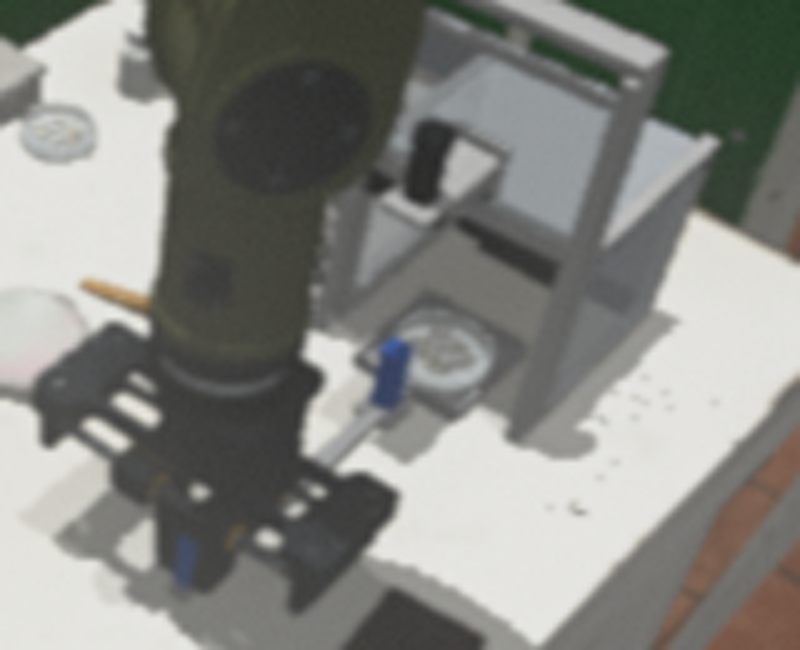

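The crop shows the pan entering the opening in line, with the post at (392,372) and the dish seated at (447,352). Before the last 72 mm I'll check the arm's clearance to the raised knob arm.

```bash
python3 - <<'E'
from h2 import *
for c in ("scene","top"):
    w,P,ok=cloud(c)
    for lo,hi in((.08,.13),(.13,.16),(.16,.2),(.2,.24),(.24,.3),(.3,.4)):
        m=ok&(P[...,2]>lo)&(P[...,2]<hi)&(P[...,0]>.38)&(P[...,0]<.6)&(P[...,1]>-.19+.012)&(P[...,1]<.1)
        print(c,lo,m.sum(),P[m].min(0).round(3) if m.any() else "", np.sort(P[m][:,1])[:8].round(3) if m.any() else "")
E
```

```text
scene 0.08 1358 [ 0.387 -0.074  0.08 ] [-0.074 -0.073 -0.073 -0.073 -0.072 -0.072 -0.072 -0.072]
scene 0.13 176 [ 0.44  -0.067  0.13 ] [-0.067 -0.063 -0.058 -0.057 -0.056 -0.056 -0.055 -0.054]
scene 0.16 435 [ 0.44  -0.072  0.16 ] [-0.072 -0.071 -0.07  -0.069 -0.068 -0.068 -0.067 -0.067]
scene 0.2 446 [ 0.443 -0.056  0.2  ] [-0.056 -0.055 -0.053 -0.052 -0.051 -0.05  -0.05  -0.049]
scene 0.24 637 [ 0.443 -0.051  0.241] [-0.051 -0.051 -0.05  -0.048 -0.048 -0.048 -0.048 -0.046]
scene 0.3 2160 [ 0.421 -0.048  0.3  ] [-0.048 -0.048 -0.048 -0.048 -0.047 -0.047 -0.047 -0.047]
top 0.08 256 [ 0.388 -0.041  0.091] [-0.041 -0.038 -0.035 -0.035 -0.033 -0.033 -0.032 -0.032]
top 0.13 0  
top 0.16 30 [ 0.44  -0.016  0.163] [-0.016 -0.016 -0.016 -0.013 -0.013 -0.013 -0.013 -0.011]
top 0.2 0  
top 0.24 1 [0.465 0.013 0.251] [0.013]
top 0.3 161 [ 0.443 -0.017  0.313] [-0.017 -0.015 -0.014 -0.013 -0.012 -0.012 -0.012 -0.01 ]
```

play_rows([
  {"delta_rot": [0,0,0],"travel": [-0.05,0,0],"gripper": -1},
  {"delta_rot": [0,0,0],"travel": [-0.14,-0.001,0],"gripper": -1},
  {"delta_rot": [0,0,0],"travel": [-0.24,-0.001,0],"gripper": -1},
  {"delta_rot": [0,0,0],"travel": [-0.33,-0.001,0],"gripper": -1},
  {"delta_rot": [0,0,0],"travel": [-0.39,-0.002,0],"gripper": -1},
  {"delta_rot": [0,0,0],"travel": [-0.42,-0.002,0],"gripper": -1},
  {"delta_rot": [0,0,0],"travel": [-0.44,-0.002,0],"gripper": -1},
  {"delta_rot": [0,0,0],"travel": [-0.455,-0.002,0],"gripper": -1},
  {"delta_rot": [0,0,0],"travel": [-0.46,-0.002,0],"gripper": -1},
])

```text
clock: 20.58
tool_pos: [0.4826, -0.1047, 0.0137]
eef_rot: [0.695, 0.719, 0.0, 0.0]
contact_force: [-0.8, 0.5, -0.7]
opening: 0.131
```

play_rows([
  {"delta_rot": [0,0,0],"travel": [-0.01,0,0],"gripper": -1},
  {"delta_rot": [0,0,0],"travel": [-0.02,0,0],"gripper": -1},
  {"delta_rot": [0,0,0],"travel": [-0.03,0,0],"gripper": -1},
  {"delta_rot": [0,0,0],"travel": [-0.03,0,0],"gripper": -1},
])

```text
clock: 21.08
tool_pos: [0.4829, -0.1095, 0.0137]
eef_rot: [0.695, 0.719, 0.0, 0.0]
contact_force: [0.6, 0.7, -0.3]
opening: 0.134
```

play_rows([
  {"delta_rot": [0,0,0],"travel": [-0.01,0,0],"gripper": -1},
  {"delta_rot": [0,0,0],"travel": [-0.02,0,0],"gripper": -1},
  {"delta_rot": [0,0,0],"travel": [-0.02,0,0],"gripper": -1},
  {"delta_rot": [0,0,0],"travel": [-0.02,0,0],"gripper": -1},
])

```text
clock: 21.58
tool_pos: [0.4831, -0.1095, 0.0137]
eef_rot: [0.694, 0.72, 0.002, -0.001]
contact_force: [-0.2, 7.1, -0.1]
opening: 0.133
```

Contact with the buffer: 7 N against travel and no further motion. I'll relax, let go and go up.

play_rows([
  {"delta_rot": [0,0,0],"travel": [0.014,0,0],"gripper": -1},
  {"delta_rot": [0,0,0],"travel": [0.014,0,0],"gripper": -0.5},
  {"delta_rot": [0,0,0],"travel": [0.014,0,0],"gripper": -0.2},
  {"delta_rot": [0,0,0],"travel": [0.014,0,0],"gripper": -0.2},
  {"delta_rot": [0,0,0],"travel": [0.014,0,-0.1],"gripper": -0.2},
  {"delta_rot": [0,0,0],"travel": [0.02,0,-0.4],"gripper": 0},
  {"delta_rot": [0,0,0],"travel": [0.1,0,-0.8],"gripper": 0},
  {"delta_rot": [0,0,0],"travel": [0.2,0,-1],"gripper": 0},
  {"delta_rot": [0,0,0],"travel": [0.2,0,-1],"gripper": 0},
])

```text
clock: 22.7
tool_pos: [0.4832, -0.0817, 0.1657]
eef_rot: [0.695, 0.719, 0.002, 0.002]
contact_force: [-0.3, 0.2, -0.2]
opening: 0.498
```

```bash
python3 - <<'E'
from h2 import *
rel([.4848,-.2003,.30],91.9)
blues("scene"); w,P,ok=blues("wrist")
w=snap("scene"); save(w,"s6",crop=(260,90,420,220),k=5)
for l in ("dish","tray_pan","lift_post"):
    for dd in viewer.pinpoint("scene",l)[:4]: print(l,round(dd["conf"],2),dd["at"],p3(w,*dd["at"]).round(3))
E
```

```text
clk 22.7 tcp [ 0.4832 -0.0817  0.1657] xaz 91.96 F [-0.3  0.2 -0.2] op 43.9 rel [-0.791 -0.012 -0.895] [0.0016 0.0002 0.0003]
scene blue 21 [202.  10.] [ 0.756 -0.003  0.453] [0.773 0.014 0.455] top [0.7646 0.006  0.4539]
wrist blue 38 [257. 208.] [ 0.48  -0.106  0.046] [ 0.487 -0.1    0.048] top [ 0.484  -0.1029  0.0473]
wrist blue 15 [254. 215.] [ 0.48  -0.112  0.046] [ 0.484 -0.108  0.049] top [ 0.4816 -0.1096  0.0471]
dish 0.95 [231.7, 302.8] [0.406 0.28  0.002]
dish 0.87 [290.0, 258.8] [0.385 0.106 0.009]
dish 0.6 [360.2, 151.5] [ 0.481 -0.336  0.017]
dish 0.55 [256.4, 274.7] [0.415 0.192 0.004]
tray_pan 0.76 [360.0, 147.2] [ 0.495 -0.357  0.013]
lift_post 0.36 [352.8, 152.2] [ 0.483 -0.29   0.042]
lift_post 0.22 [260.8, 161.0] [ 0.679 -0.092  0.006]
```

View pics/s6.png

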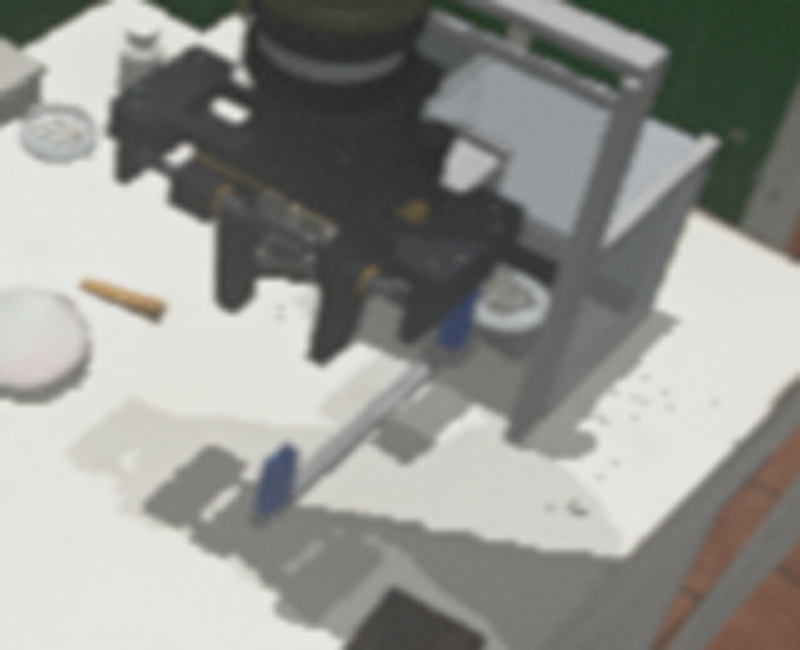

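The crop shows the tray fully in, with the post at (458,320), the dish in the pan at (508,300) and the tail grip free at (277,480). Back to the knob.

play_rows([
  {"delta_rot": [0.0016,0,0],"travel": [0,0,-0.4],"gripper": 0},
  {"delta_rot": [0.0016,0,0],"travel": [0,0,-0.8],"gripper": 0},
  {"delta_rot": [0.0016,0,0],"travel": [-0.2,-0.004,-0.88],"gripper": 0},
  {"delta_rot": [0.0016,0,0],"travel": [-0.5,-0.01,-0.88],"gripper": 0},
  {"delta_rot": [0.0016,0,0],"travel": [-0.79,-0.012,-0.88],"gripper": 0},
  {"delta_rot": [0.0016,0,0],"travel": [-0.79,-0.012,-0.88],"gripper": 0},
  {"delta_rot": [0.0016,0,0],"travel": [-0.79,-0.012,-0.7],"gripper": 0},
  {"delta_rot": [0.0016,0,0],"travel": [-0.79,-0.012,-0.7],"gripper": 0},
])

```text
clock: 24.0
tool_pos: [0.4824, -0.1998, 0.2668]
eef_rot: [0.695, 0.719, -0.003, -0.004]
contact_force: [0.1, 0.7, 0.4]
opening: 0.502
```

```bash
python3 - <<'E'
from h2 import *
rel([.4848,-.2003,.1865],91.9)
w,P,ok=cloud("wrist")
k=ok&(abs(P[...,0]-.485)<.02)&(abs(P[...,1]+.2)<.03)&(P[...,2]>.205)&(P[...,2]<.228);q=P[k]
print("knob",k.sum(),cv2.minAreaRect(q[:,:2].astype(np.float32)*1000) if k.sum()>5 else "",np.median(q[:,2]),q[:,2].max())
E
```

```text
clk 24.0 tcp [ 0.4824 -0.1998  0.2668] xaz 91.99 F [0.1 0.7 0.4] op 44.2 rel [-0.005  0.021  0.535] [-0.0031 -0.0006  0.0005]
knob 1073 ((484.8909606933594, -200.5778350830078), (22.291887283325195, 21.998573303222656), 14.15063190460205) 0.21811790764949077 0.21991268228776653
```

play_rows([
  {"delta_rot": [-0.0015,0,0],"travel": [-0.007,0.018,0.2],"gripper": 0},
  {"delta_rot": [-0.0015,0,0],"travel": [-0.007,0.018,0.42],"gripper": 0},
  {"delta_rot": [-0.0015,0,0],"travel": [-0.007,0.018,0.53],"gripper": 0},
  {"delta_rot": [-0.0015,0,0],"travel": [-0.007,0.018,0.53],"gripper": -0.4},
  {"delta_rot": [-0.0015,0,0],"travel": [-0.007,0.018,0.53],"gripper": -0.5},
  {"delta_rot": [-0.0015,0,0],"travel": [-0.007,0.018,0.53],"gripper": -1},
  {"delta_rot": [-0.0015,0,0],"travel": [-0.007,0.018,0.53],"gripper": -1},
  {"delta_rot": [-0.0015,0,0],"travel": [-0.007,0.018,0.53],"gripper": -1},
], force=30)

```text
clock: 25.05
tool_pos: [0.485, -0.2018, 0.1895]
eef_rot: [0.695, 0.719, -0.001, -0.001]
contact_force: [-5.2, 0.6, 3.7]
opening: 0.227
```

```bash
python3 - <<'E'
from h2 import *
rel([.4848,-.2003,.0775],91.9)
E
```

```text
clk 25.05 tcp [ 0.485  -0.2018  0.1895] xaz 91.89 F [-5.2  0.6  3.7] op 19.9 rel [0.011 0.    0.747] [-0.0007  0.0002 -0.0001]
```

play_rows([
  {"delta_rot": [0,0,0],"travel": [0.004,-0.005,0.03],"gripper": -1},
  {"delta_rot": [0,0,0],"travel": [0.004,-0.005,0.1],"gripper": -1},
  {"delta_rot": [0,0,0],"travel": [0.004,-0.005,0.18],"gripper": -1},
  {"delta_rot": [0,0,0],"travel": [0.004,-0.005,0.27],"gripper": -1},
  {"delta_rot": [0,0,0],"travel": [0.004,-0.005,0.36],"gripper": -1},
  {"delta_rot": [0,0,0],"travel": [0.004,-0.005,0.45],"gripper": -1},
  {"delta_rot": [0,0,0],"travel": [0.004,-0.005,0.54],"gripper": -1},
  {"delta_rot": [0,0,0],"travel": [0.004,-0.005,0.6],"gripper": -1},
  {"delta_rot": [0,0,0],"travel": [0.004,-0.005,0.65],"gripper": -1},
  {"delta_rot": [0,0,0],"travel": [0.004,-0.005,0.68],"gripper": -1},
  {"delta_rot": [0,0,0],"travel": [0.004,-0.005,0.7],"gripper": -1},
  {"delta_rot": [0,0,0],"travel": [0.004,-0.005,0.7],"gripper": -1},
])

```text
clock: 26.55
tool_pos: [0.4851, -0.2018, 0.0833]
eef_rot: [0.695, 0.719, -0.001, -0.0]
contact_force: [-2.9, -3.6, -5.0]
opening: 0.225
```

play_rows([
  {"delta_rot": [0,0,0],"travel": [0.0,0,0.008],"gripper": -1},
  {"delta_rot": [0,0,0],"travel": [0.0,0,0.016],"gripper": -1},
  {"delta_rot": [0,0,0],"travel": [0.0,0,0.024],"gripper": -1},
  {"delta_rot": [0,0,0],"travel": [0.0,0,0.03],"gripper": -1},
  {"delta_rot": [0,0,0],"travel": [0.0,0,0.03],"gripper": -1},
])

```text
clock: 27.18
tool_pos: [0.4851, -0.2018, 0.0802]
eef_rot: [0.695, 0.719, -0.001, 0.0]
contact_force: [-6.3, -3.1, 8.6]
opening: 0.223
```

play_rows([
  {"delta_rot": [0,0,0],"travel": [0.0,0,0.007],"gripper": -1},
  {"delta_rot": [0,0,0],"travel": [0.0,0,0.012],"gripper": -1},
  {"delta_rot": [0,0,0],"travel": [0.0,0,0.012],"gripper": -1},
])

```text
clock: 27.55
tool_pos: [0.4851, -0.2018, 0.0799]
eef_rot: [0.695, 0.719, -0.001, 0.001]
contact_force: [-10.1, -1.7, 23.2]
opening: 0.226
```

At the stop: the tool has gone down 109.6 mm and the force is rising. I'll relax, let go and back off upward.

play_rows([
  {"delta_rot": [0,0,0],"travel": [0,-0.008,-0.009],"gripper": -1},
  {"delta_rot": [0,0,0],"travel": [0,-0.008,-0.009],"gripper": -0.3},
  {"delta_rot": [0,0,0],"travel": [0,-0.008,-0.009],"gripper": 0},
  {"delta_rot": [0,0,0],"travel": [0,-0.008,-0.009],"gripper": 0},
  {"delta_rot": [0,0,0],"travel": [0,-0.008,-0.009],"gripper": 0},
  {"delta_rot": [0,0,0],"travel": [0,-0.008,-0.1],"gripper": 0},
  {"delta_rot": [0,0,0],"travel": [0,-0.008,-0.4],"gripper": 0},
  {"delta_rot": [0,0,0],"travel": [0.02,-0.008,-0.8],"gripper": 0},
  {"delta_rot": [0,0,0],"travel": [0.3,-0.008,-1],"gripper": 0},
  {"delta_rot": [0,0,0],"travel": [0.7,0,-1],"gripper": 0},
  {"delta_rot": [0,0,0],"travel": [1,0,-1],"gripper": 0},
  {"delta_rot": [0,0,0],"travel": [1,0,-1],"gripper": 0},
])

```text
clock: 29.05
tool_pos: [0.4807, -0.0469, 0.2293]
eef_rot: [0.692, 0.722, 0.001, 0.0]
contact_force: [-0.1, 0.3, -0.0]
opening: 0.502
```

```bash
python3 - <<'E'
from h2 import *
rel([.48,.05,.30],91.9)
w,P,ok=blues("scene"); save(w,"s7",crop=(260,90,420,220),k=5)
blues("wrist")
k=ok&(abs(P[...,0]-.485)<.02)&(abs(P[...,1]+.2)<.03)&(P[...,2]>.09)&(P[...,2]<.24);q=P[k];print("knob top",k.sum(),np.sort(q[:,2])[-8:],q.mean(0))
for l in ("dish","tray_pan","glass_pot","shell","wood_pad"):
    for dd in viewer.pinpoint("scene",l)[:4]: print(l,round(dd["conf"],2),dd["at"],p3(w,*dd["at"]).round(3))
E
```

```text
clk 29.05 tcp [ 0.4807 -0.0469  0.2293] xaz 92.36 F [-0.1  0.3 -0. ] op 44.2 rel [ 0.647  0.023 -0.47 ] [ 0.0007 -0.0005  0.0026]
scene blue 21 [202.  10.] [ 0.755 -0.005  0.453] [0.773 0.015 0.455] top [0.7645 0.0061 0.454 ]
scene blue 21 [316. 182.] [ 0.479 -0.118  0.045] [ 0.488 -0.1    0.051] top [ 0.4831 -0.1082  0.0482]
wrist blue 220 [255. 224.] [ 0.477 -0.136  0.009] [ 0.488 -0.098  0.049] top [ 0.4826 -0.1089  0.0469]
knob top 72 [0.11168127 0.1117689  0.11180909 0.11186793 0.11226594 0.11241786
 0.1124983  0.11300408] [ 0.48441621 -0.19946415  0.10525688]
dish 0.96 [230.6, 300.6] [0.407 0.281 0.013]
dish 0.79 [293.2, 257.9] [0.383 0.096 0.004]
dish 0.57 [258.0, 272.2] [0.414 0.188 0.011]
glass_pot 0.77 [229.0, 183.2] [0.654 0.062 0.041]
shell 0.71 [260.4, 160.6] [ 0.682 -0.093  0.005]
wood_pad 0.98 [336.2, 226.3] [ 0.363 -0.052  0.011]
```

View pics/s7.png

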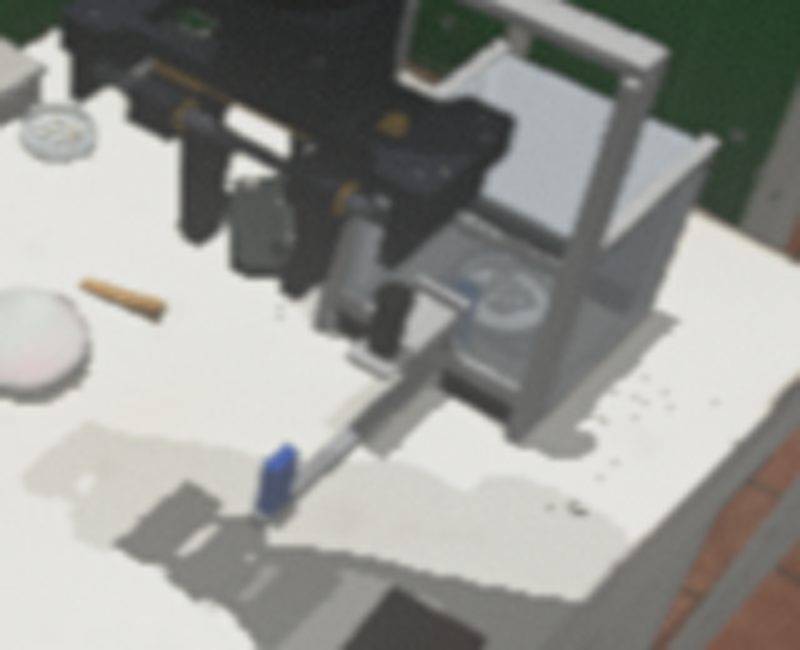

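```bash
python3 - <<'E'
from h2 import *
w,P,ok=cloud("wrist")
k=ok&(abs(P[...,0]-.485)<.025)&(abs(P[...,1]+.2)<.03)&(P[...,2]>.09)&(P[...,2]<.14);q=P[k]
if len(q): print("knob",k.sum(),np.median(q[:,2]),q[:,2].max())
for dd in viewer.pinpoint("wrist","dish")[:3]: print(round(dd["conf"],2),dd["at"],p3(w,*dd["at"]).round(3))
print(r.finish_job())
E
```

```text
knob 593 0.10750250759195135 0.1106788972269172
0.97 [163.2, 16.5] [0.384 0.09  0.007]
the job is handed in; nothing more can be done
None
```

The job is done and handed in at about 29 s of the 72 s allowed; the hand-in reports no verdict.

- **Sash raised:** I lifted it by the knob to its stop. The knob top read 0.220 m, which is 110 mm up, and it stayed there by itself.
- **Tray carried:** I carried it level by the lifting post. The tool leaned 12° about the jaw axis, because an upright approach would have cleared the grey bin by only about 1 mm. I set the tray down about 190 mm in front of the opening, tail pointing away.
- **Tray slid in:** I took it by the tail grip and slid it straight in until the buffer pushed back with about 7 N and it stopped moving.
- **Sash lowered:** It went down 109.6 mm to its stop over the tail bar. Force on the wrist at the stop was about 23 N. I then let go and backed the arm clear.

**Last checks:**
- The knob top read 0.1107 m (about 0.110 expected when shut).
- The tail grip is about 155 mm in front of the sash plane, as expected with the pan at the buffer.
- The picture taken after the sash was shut shows the dish in the pan.
- The pot, shell and wood pad are within about 1 cm of where they were first measured.

**One check failed:** after the sash was shut, the detector no longer reported the dish, only the green look-alikes. That the dish is still in the pan rests on the picture.

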